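# Make up the tea tray and the cake tray

### The job

Make up two trays from the things along the front of the worktop: the tea tray, the one with two square recesses, gets the spice tin, the kitchen timer and the teaspoon; the cake tray, the one with a single square recess, gets the cake fork and the match tin. Set each thing upright and flat on the floor of a recess of its own: tins and timer in the square recesses (either of the two on the tea tray), the spoon and the cake fork in the long ones (either way round). Do not knock the burner cap that stands among them.

Things in the scene. Friction and masses are not known exactly. Their poses are not given: they have to be found in the camera images.
- tea_tray: fixed wooden tray 178 (x) x 146 (y) x 9 mm, origin at the centre of its underside, z up. Grey recesses 3 mm deep, floors at 6 mm: a long one for cutlery, 163 (x) x 42, centred at (0, 47) mm, with a finger notch as deep across its middle (x -24 to 24, y 13 to 73, open at the edge); and two square ones, 78 x 78, centred at (-42, -30) and (42, -30) mm.
- cake_tray: fixed wooden tray 178 (x) x 146 (y) x 9 mm, origin at the centre of its underside, z up. Grey recesses 3 mm deep, floors at 6 mm: a long one for cutlery, 163 (x) x 42, centred at (0, 47) mm, with a finger notch as deep across its middle (x -24 to 24, y 13 to 73, open at the edge); and a single square one, 78 x 78, centred at (0, -30) mm.
- spice_tin: flat round white spice tin, 62 mm across, 25 mm high, its lid fixed on; origin at the centre of its underside, z up. Loose.
- kitchen_timer: round dark grey kitchen timer with a red mark on top and white ticks round the foot, 60 mm across, 25 mm high; it does not turn; origin at the centre of its underside, z up. Loose.
- match_tin: black match tin, a box with rounded corners, 50 mm (its x) by 54 mm (its y), 21 mm high, its lid fixed shut; origin at the centre of its underside, z up. Loose.
- teaspoon: teaspoon, black soft-grip handle and steel bowl, 137 mm long (its x), 27 mm wide and 12 mm high at most, lying flat; origin at the centre of its underside, z up, at mid-length. Its sides slope inward above 3 mm, so grip it low, fingertips nearly on the surface, across its width within 10 mm of mid-length (about 20 mm wide there). Loose.
- cake_fork: cake fork, black soft-grip handle and steel tines, 145 mm long (its x), 20 mm wide and 11 mm high at most, lying flat; origin at the centre of its underside, z up, at mid-length. Grip it low across its width within 10 mm of mid-length (about 12 mm wide there). Loose. Not to be taken for the table fork, a bystander 193 mm long that lies along the front edge right before the robot.
- burner_cap: black round burner cap, 64 mm across, 18 mm high, a bystander with a hole in the middle, standing firmly in the row with the tins; origin at the centre of its underside, z up. It does not move.

How it is judged:
At the end, for the whole second after the job is handed in: Tea tray: spice tin and timer each in a square recess (within 11 mm on each tray axis), teaspoon in the long one. Cake tray: match tin in the square (15 mm), cake fork in the long one. Cutlery within 18 mm lengthwise, 14 across, 0.2 rad. All flat on the recess floors (tilt under 0.05 rad), at rest ((((x of spice_tin in the frame of tea_tray between -0.053 and -0.031 m and y of spice_tin in the frame of tea_tray between -0.041 and -0.019 m and z of spice_tin in the frame of tea_tray between 0.004 and 0.0075 m and angle between spice_tin's own z axis and vertical below 0.05 rad) and (x of kitchen_timer in the frame of tea_tray between 0.031 and 0.053 m and y of kitchen_timer in the frame of tea_tray between -0.041 and -0.019 m and z of kitchen_timer in the frame of tea_tray between 0.004 and 0.0075 m and angle between kitchen_timer's own z axis and vertical below 0.05 rad)) or ((x of spice_tin in the frame of tea_tray between 0.031 and 0.053 m and y of spice_tin in the frame of tea_tray between -0.041 and -0.019 m and z of spice_tin in the frame of tea_tray between 0.004 and 0.0075 m and angle between spice_tin's own z axis and vertical below 0.05 rad) and (x of kitchen_timer in the frame of tea_tray between -0.053 and -0.031 m and y of kitchen_timer in the frame of tea_tray between -0.041 and -0.019 m and z of kitchen_timer in the frame of tea_tray between 0.004 and 0.0075 m and angle between kitchen_timer's own z axis and vertical below 0.05 rad))) and x of teaspoon in the frame of tea_tray between -0.018 and 0.018 m and y of teaspoon in the frame of tea_tray between 0.033 and 0.061 m and z of teaspoon in the frame of tea_tray between 0.004 and 0.0075 m and angle between each of teaspoon, cake_fork, match_tin's own z axis and vertical below 0.05 rad and angle between the x axis of teaspoon and the x axis of tea_tray, either way round below 0.2 rad and x of cake_fork in the frame of cake_tray between -0.018 and 0.018 m and y of cake_fork in the frame of cake_tray between 0.033 and 0.061 m and z of cake_fork in the frame of cake_tray between 0.004 and 0.0075 m and angle between the x axis of cake_fork and the x axis of cake_tray, either way round below 0.2 rad and x of match_tin in the frame of cake_tray between -0.015 and 0.015 m and y of match_tin in the frame of cake_tray between -0.045 and -0.015 m and z of match_tin in the frame of cake_tray between 0.004 and 0.0075 m and linear speed of each of spice_tin, kitchen_timer, match_tin, teaspoon, cake_fork below 0.02 m/s); the robot touches nothing.
It fails at once if the burner cap is knocked with more than 8 N (contact force between burner_cap and anything else above 8 N).
It also fails if it takes over 115 s, if anything falls off the work surface, if the arm or the gripper's body presses on something with over 40 N, if the wrist force passes 120 N, or if a joint passes its speed limit or range.

### The arm

A 7-joint arm with a two-finger parallel gripper is mounted at the origin on a cart in front of the work surface, level with it; the furniture and walls round the work are solid. World frame = base frame: x ahead of the robot, y to its left, z up, the work surface at z = 0. Lengths are in m, angles in rad, forces in N, time in s.
With the tool pointing down it reaches from about 0.35 to 0.9 m from the base axis. Payload 8.1 kg.
Tool frame: the origin (TCP) lies on the centre line of the jaws, within the pads' length; the fingertips stand manip.tcp_to_tips ahead of it and the grasp point (between the pads) lies 11 mm behind it (manip.tcp_to_tips is the distance from the TCP to the fingertips, in m); x points along the fingers, y is the direction in which the jaws open and shut, and the axes are right-handed (so a half turn about x gives the same grasp; the last joint's range is limited). The gripper opens to 85 mm and grips with 20 to 120 N. Pads are 22 mm wide; open, the fingers measure 114 mm over their backs; the gripper's body (76 mm by 85 mm) begins 54 mm behind the grasp point. The pads swing forward as they close: fully open they stand 13 mm farther back than shut.
Start: joints at [-1.365, 0.434, 0.025, 1.573, -0.012, 1.134, -0.075], TCP at [0.19, 0.595, 0.239] pointing down, gripper open.
Joint ranges: [-2.62, 2.62], [-0.44, 2.09], [-1.27, 1.32], [0.08, 2.57], [-1.32, 4.46], [0.12, 2], [-2.74, 2.74]. Speed limits (rad/s): [2.22, 2.22, 3.01, 3.01, 3.14, 3.14, 3.14].

### API

Orientations are given as a unit quaternion [w, x, y, z].
In Python, from bench import manip, vision gives the robot as it stands.
- The arm moves only by the tool carry_out, never from a script. Its argument "deltas" is a list of rows, each an object with "twist": the turn, a rotation vector about the world's x, y, z in units of 6 degrees (1.0 is 6 degrees), a list of three; "translation": the shift along the world's x, y, z in cm, a list of three; "jaw": the opening, from 0 (shut) to 1 (fully open). In form: [{"twist": [wx, wy, wz], "translation": [x, y, z], "jaw": jaw}, ...]. A call has 1 to 12 rows; each row shifts and turns the pose as measured when the row begins; what a row does not reach is not made up. A row lasts 1/8 s, in which the tool goes at most 62.5 mm and 10.7 degrees, less where a joint would pass 70% of its speed; a pose out of reach is approached as far as the arm can. A call is refused whole if a number of a shift passes 6.25 or a number of a turn 1, either way. A call with a gripper value outside its range is refused whole. The fingers move at their own pace and stop on an object; the grip force is fixed at half the most. Time passes only in rows, so rows that do not move let the fingers close. It gives the time, the measured TCP pose, the force and the opening at its end, in the units of the state.
- manip.get_obs(): the state, without advancing time (a new reading comes with each control period).
- vision.capture(name): name is "scene" or "top" or "wrist"; returns a dict with "pixels" (480x640x3 uint8, red, green, blue), "z_map" (480x640 float32, m along the optical axis (not along the pixel's ray), 0 where there is no reading), "fx", "fy", "cx", "cy" (pixels), "xyz" and "orientation" of the camera in the world. Camera axes: x right, y up, looking along -z (the intrinsics and any distortion apply to the point x, -y, -z); pixel columns grow to the right and rows downward; lengths in m; the calibration is good to about 2 mm. A picture is of the moment at which its call begins.
- manip.finish_job(): hands the job in, once; it reports no verdict.
The state is a dict: "t": time; "joint_positions": joint angles; "qd": joint speeds; "joint_efforts": joint torques, N m; "tcp_pos": TCP position; "tool_rot": TCP orientation; "contact_force": force on the tool from outside, world axes, zero at the start; "ft_torque": the same for the moment, N m; "opening": finger opening in m.
Only numpy, scipy, OpenCV 4.12 (cv2) and the standard library are available. Lean on these libraries where they do the work, as an engineer would, in place of code of your own. Each camera call takes 0.05 s, during which the arm holds its last target.

## Working session

There is one attempt and no reset: what is moved stays moved. The work goes in short steps, Python scripts to look and compute and a tool call to move; the robot and the scene stay as the last step left them, time stands still between calls to the robot, and variables do not carry over. Pictures are saved under pics/ and viewed, and the job is handed in when it is done.

Besides the shell and the picture viewer there is one more tool, called after "Emit:" by a JSON object that holds its "api" and its "payload", one argument or row to a line. carry_out: Moves the arm, as the interface text tells. Its arguments: {"type":"object","properties":{"deltas":{"type":"array"}},"required":["deltas"]}

```bash
ls; mkdir -p pics
python3 - <<'E'
from bench import manip, vision
import cv2
print(manip.get_obs(), manip.tcp_to_tips)
for n in ["scene","top"]:
    c=vision.capture(n); cv2.imwrite(f"pics/{n}0.png",c["pixels"][:,:,::-1]); print(n,{k:v for k,v in c.items() if k not in("pixels","z_map")})
E
```

```text
pics
{'t': 0.0, 'joint_positions': array([-1.36461417,  0.43521685,  0.02497669,  1.57410517, -0.01161515,
        1.1340267 , -0.07508294]), 'qd': array([-0.00085522,  0.00089814,  0.00011106,  0.00225576,  0.00096032,
       -0.00135061,  0.00048838]), 'joint_efforts': array([ 1.00991543e-03, -6.70467424e+01,  1.02571160e+00, -3.16208303e+01,
        1.57139992e-02,  1.26904302e-02, -1.28351925e-05]), 'tcp_pos': array([0.18983389, 0.59494015, 0.2385267 ]), 'tool_rot': array([ 0.69865169,  0.10819155,  0.69873304, -0.1093277 ]), 'contact_force': array([ 0.53384388, -0.1741833 , -0.61622749]), 'ft_torque': array([0.00063782, 0.01804904, 0.0192614 ]), 'opening': 0.08504376194001319} 0.008
scene {'fx': 582.1839121490076, 'fy': 582.1839121490076, 'cx': 314.7952309603864, 'cy': 243.46078876809136, 'xyz': array([-0.2325324 , -0.76109078,  0.70644599]), 'orientation': array([ 0.816918  ,  0.44388766, -0.18366554, -0.31917973])}
top {'fx': 452.3285272241701, 'fy': 452.3285272241701, 'cx': 320.33029109865055, 'cy': 248.18556357722008, 'xyz': array([ 0.36915875, -0.02666967,  0.93673285]), 'orientation': array([-0.70452856, -0.03759972,  0.04377624,  0.70732553])}
```

View pics/scene0.png

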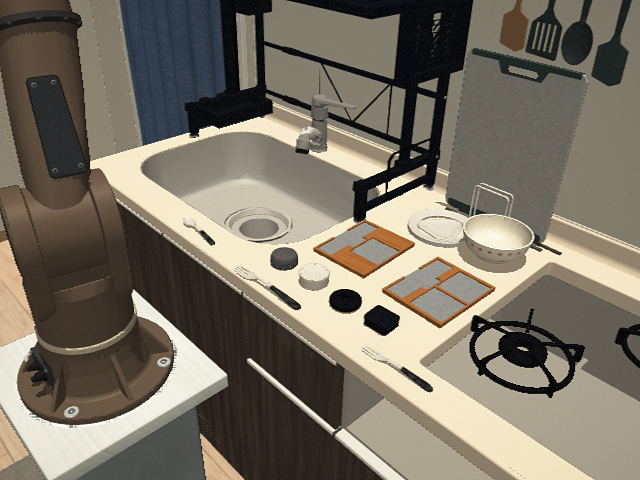

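View pics/top0.png

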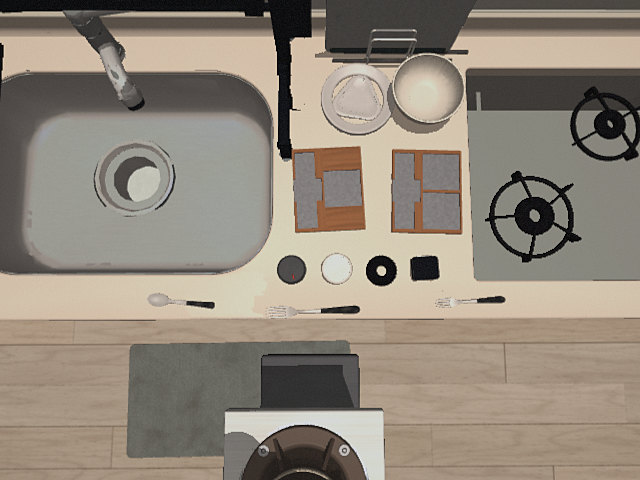

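The scene view shows the row on the front: timer (285,258), spice tin (313,277), burner cap (345,300), match tin (381,320). In the top view they are at (291,269), (337,268), (381,270) and (425,268). The spoon is at (180,300), the cake fork at (470,300), the cake tray at (329,190) and the tea tray at (427,192).

```bash
cat > h.py <<'E'
import numpy as np, cv2
from scipy.spatial.transform import Rotation as R
def rot(c): q=c["orientation"]; return R.from_quat([q[1],q[2],q[3],q[0]]).as_matrix()
def cloud(c):
    z=c["z_map"]; v,u=np.mgrid[:480,:640]
    P=np.stack([(u-c["cx"])/c["fx"]*z,-(v-c["cy"])/c["fy"]*z,-z],-1)
    W=P@rot(c).T+c["xyz"]; W[z==0]=np.nan; return W
def ray(c,u,v,h):
    d=rot(c)@np.array([(u-c["cx"])/c["fx"],-(v-c["cy"])/c["fy"],-1]); return c["xyz"]+d*(h-c["xyz"][2])/d[2]
E
python3 - <<'E'
from h import *; from bench import manip,vision
c=vision.capture("top"); np.save("top0.npy",c,allow_pickle=True)
W=cloud(c)
s=vision.capture("scene"); np.save("scene0.npy",s,allow_pickle=True)
for n,u,v in [("timer",291,269),("spice",337,268),("cap",371,270),("match",425,268),("table",250,285),("caketray",360,220),("tea",395,220),("rec",440,212),("rack",285,140),("rack",285,60),("plate",345,110),("bowl",400,90),("rackL",300,5),("hob",535,215),("tbl fork",335,310)]: print(n,W[v,u].round(4))
im=c["pixels"][:,:,::-1]
cv2.imwrite("pics/a.png",cv2.resize(im[140:240,280:480],None,fx=4,fy=4,interpolation=cv2.INTER_CUBIC))
cv2.imwrite("pics/b.png",cv2.resize(im[240:330,140:330],None,fx=4,fy=4,interpolation=cv2.INTER_CUBIC))
cv2.imwrite("pics/c.png",cv2.resize(im[240:330,320:515],None,fx=4,fy=4,interpolation=cv2.INTER_CUBIC))
E
```

```text
timer [0.4325 0.0244 0.0257]
spice [ 0.4341 -0.0683  0.0266]
cap [ 0.4305 -0.1381  0.016 ]
match [ 0.4338 -0.2476  0.0204]
table [4.015e-01 1.103e-01 1.000e-04]
caketray [ 0.535  -0.1178  0.01  ]
tea [ 0.5352 -0.191   0.0081]
rec [ 0.5522 -0.2861  0.0062]
rack [0.6721 0.032  0.1069]
rack [0.8167 0.0307 0.1354]
plate [ 7.779e-01 -8.980e-02  4.000e-04]
bowl [ 0.8125 -0.2056  0.0226]
rackL [ 0.741  -0.0071  0.4029]
hob [ 0.5901 -0.6025 -0.2308]
tbl fork [ 0.3499 -0.0641  0.0142]
```

View pics/a.png

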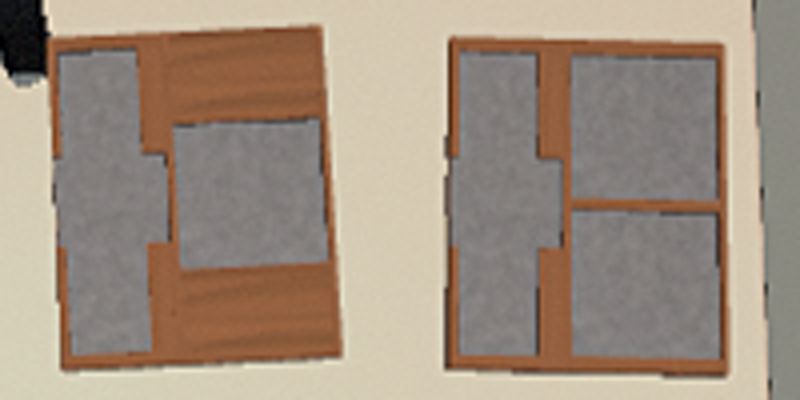

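View pics/b.png

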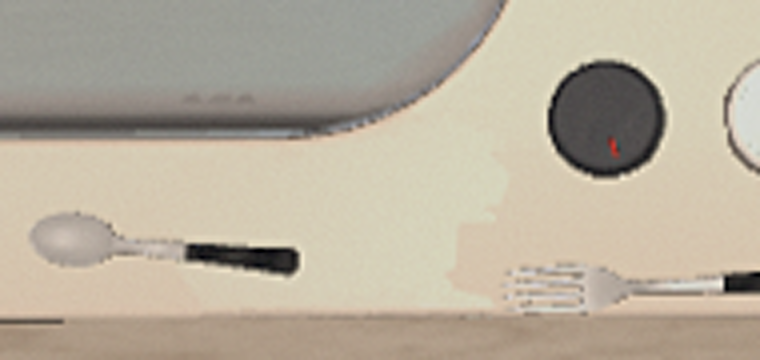

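View pics/c.png

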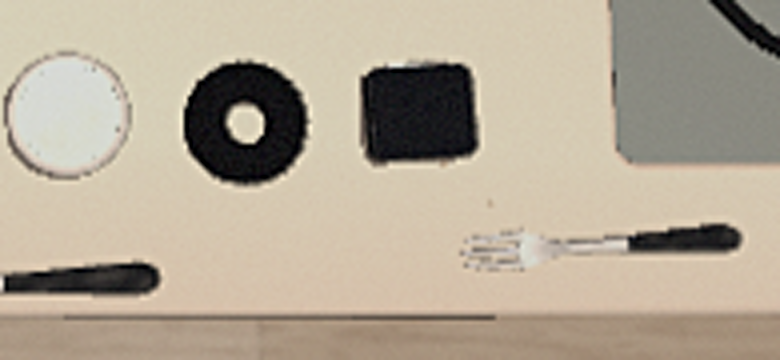

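Run:
```python
from h import *; from bench import manip,vision
c=np.load("top0.npy",allow_pickle=True).item()
def p(x,y,ou,ov,h): return ray(c,ou+(x+.5)/4-.5,ov+(y+.5)/4-.5,h)[:2]
for n,k in [("cake",[(48,38),(321,26),(343,355),(63,371)]),("tea",[(450,38),(723,44),(728,375),(447,369)])]:
    Q=np.array([p(*a,280,140,.009) for a in k]); print(n,Q.mean(0).round(4),[np.linalg.norm(Q[i]-Q[i-1]).round(4) for i in range(4)])
    x=(Q[0]+Q[1]-Q[2]-Q[3]); y=Q[0]+Q[3]-Q[1]-Q[2]; print(" yaws deg",np.degrees(np.arctan2(x[1],x[0])),np.degrees(np.arctan2(-y[0],y[1])))
# recess corners, floor .006
for n,k in [("cakesq",[(173,126),(320,119),(329,261),(181,269)]),("tea sqtop",[(570,56),(716,59),(719,201),(571,199)]),("tea sq bot",[(571,209),(718,212),(719,358),(570,355)]),("cakelong",[(57,51),(137,47),(152,350),(71,356)]),("tealong",[(459,52),(539,54),(538,356),(457,354)])]:
    Q=np.array([p(*a,280,140,.008) for a in k]);print(n,Q.mean(0).round(4),[np.linalg.norm(Q[i]-Q[i-1]).round(4) for i in range(4)])
print("timer",p(606,118,140,240,.025)); print("spice",p(67,115,320,240,.025)); print("cap",p(245,122,320,240,.018))
print("match",np.mean([p(*a,320,240,.02) for a in [(362,65),(475,62),(480,158),(368,163)]],0))
print("match corners",[p(*a,320,240,.02).round(4) for a in [(362,65),(475,62),(480,158),(368,163)]])
print("spoon ends",p(29,237,140,240,.004),p(299,262,140,240,.006))
print("fork ends",p(460,253,320,240,.004),p(741,237,320,240,.006))
q=manip.get_obs()["tool_rot"]; print(R.from_quat([q[1],q[2],q[3],q[0]]).as_matrix().round(3))
# height-based estimates
W=cloud(c)
for n,x,y,zl in [("timer",.4325,.024,.02),("spice",.434,-.068,.02),("match",.434,-.25,.015),("cap",.43,-.158,.012)]:
    m=(abs(W[...,0]-x)<.045)&(abs(W[...,1]-y)<.042)&(W[...,2]>zl); Q=W[m]; print(n,m.sum(),Q.min(0).round(4),Q.max(0).round(4),((Q.min(0)+Q.max(0))/2).round(4),Q.mean(0).round(4))
    r=cv2.minAreaRect((Q[:,:2]*1000).astype(np.float32)); print(r)
```

```text
cake [ 0.6023 -0.0518] [np.float64(0.1784), np.float64(0.1449), np.float64(0.1768), np.float64(0.1455)]
 yaws deg 2.7664522610517617 2.820608927111323
tea [ 0.597  -0.2583] [np.float64(0.1775), np.float64(0.1451), np.float64(0.1776), np.float64(0.1462)]
 yaws deg -1.6314009516199628 -1.4017280105972563
cakesq [ 0.6037 -0.0818] [np.float64(0.0768), np.float64(0.0777), np.float64(0.0764), np.float64(0.0775)]
tea sqtop [ 0.6383 -0.29  ] [np.float64(0.0776), np.float64(0.0776), np.float64(0.077), np.float64(0.078)]
tea sq bot [ 0.5552 -0.2873] [np.float64(0.0776), np.float64(0.0774), np.float64(0.0777), np.float64(0.0777)]
cakelong [ 0.6006 -0.0048] [np.float64(0.1636), np.float64(0.0424), np.float64(0.1627), np.float64(0.0422)]
tealong [ 0.5985 -0.2118] [np.float64(0.1622), np.float64(0.0425), np.float64(0.1622), np.float64(0.0422)]
timer [0.43227835 0.02422271]
spice [ 0.43344183 -0.06710058]
cap [ 0.43001875 -0.15799671]
match [ 0.4347046  -0.24755758]
match corners [array([ 0.4587, -0.218 ]), array([ 0.4601, -0.2758]), array([ 0.4111, -0.2767]), array([ 0.4088, -0.2197])]
spoon ends 
[... 332 characters left out ...]
4.84058380126953, 54.290916442871094), 45.57536315917969)
spice 736 [ 0.4038 -0.0986  0.02  ] [ 0.4629 -0.038   0.03  ] [ 0.4334 -0.0683  0.025 ] [ 0.4333 -0.0676  0.0252]
((433.31561279296875, -68.28419494628906), (58.969261169433594, 60.69007110595703), 0.6159681081771851)
match 636 [ 0.4095 -0.276   0.0152] [ 0.4608 -0.2202  0.0262] [ 0.4352 -0.2481  0.0207] [ 0.4343 -0.2476  0.0211]
((435.0927734375, -247.7947235107422), (49.880924224853516, 54.81222915649414), 3.5570459365844727)
cap 610 [ 0.3999 -0.19    0.012 ] [ 0.4595 -0.1283  0.0238] [ 0.4297 -0.1592  0.0179] [ 0.4297 -0.1593  0.0168]
((429.7359619140625, -159.0791015625), (61.51727294921875, 59.597068786621094), 88.88615417480469)
```

Run:
```python
from h import *
for f in ["top0.npy","scene0.npy"]:
    c=np.load(f,allow_pickle=True).item(); W=cloud(c)
    m=(W[...,0]>.5)&(W[...,0]<.8)&(W[...,1]>-.15)&(W[...,1]<.15)&(W[...,2]>.03)
    Q=W[m]; print(f,len(Q))
    for a in np.arange(.5,.8,.02):
        q=Q[(Q[:,0]>=a)&(Q[:,0]<a+.02)]
        if len(q): print(round(a,2),len(q),np.percentile(q,[2,98],axis=0)[:,1:].round(3).tolist())
```

```text
top0.npy 3544
0.64 92 [[0.027, 0.503], [0.044, 0.527]]
0.66 513 [[0.025, 0.032], [0.046, 0.526]]
0.68 1074 [[0.026, 0.103], [0.148, 0.478]]
0.7 117 [[0.025, 0.092], [0.046, 0.107]]
0.72 242 [[-0.016, 0.095], [0.046, 0.412]]
0.74 1243 [[-0.02, 0.074], [0.042, 0.411]]
0.76 142 [[0.02, 0.094], [0.046, 0.157]]
0.78 121 [[0.02, 0.102], [0.044, 0.16]]
scene0.npy 3990
0.64 31 [[0.024, 0.09], [0.047, 0.502]]
0.66 346 [[0.023, 0.032], [0.049, 0.5]]
0.68 539 [[0.025, 0.038], [0.146, 0.49]]
0.7 207 [[0.025, 0.033], [0.064, 0.489]]
0.72 803 [[-0.021, 0.04], [0.058, 0.487]]
0.74 1347 [[-0.02, 0.041], [0.116, 0.49]]
0.76 367 [[-0.02, 0.033], [0.137, 0.49]]
0.78 350 [[-0.021, 0.035], [0.134, 0.49]]
```

Run:
```python
import cv2
im=cv2.imread("pics/scene0.png"); cv2.imwrite("pics/d.png",cv2.resize(im[0:290,230:450],None,fx=2.5,fy=2,interpolation=cv2.INTER_CUBIC))
```

```text
(no output)
```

View pics/d.png

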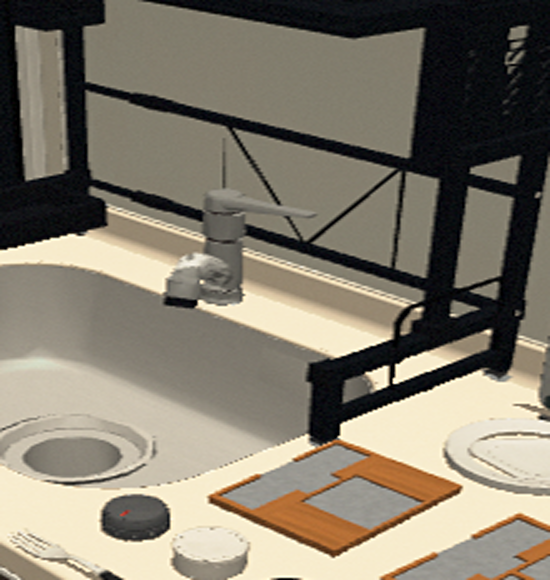

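Emit:
{"api": "carry_out", "payload": {
  "deltas": [
    {"twist":[0,0,-1],"translation":[1.5,-2.9,-0.5],"jaw":0.5},
    {"twist":[0,0,-1],"translation":[1.5,-2.9,-1],"jaw":0.5},
    {"twist":[0,0,-1],"translation":[1.5,-2.9,-1],"jaw":0.5},
    {"twist":[0,0,-1],"translation":[1.5,-2.9,-1],"jaw":0.5},
    {"twist":[0,0,-1],"translation":[1.5,-2.9,-1],"jaw":0.5},
    {"twist":[0,0,-1],"translation":[1.5,-2.9,-1],"jaw":0.5},
    {"twist":[0,0,-1],"translation":[1.5,-2.9,-1],"jaw":0.5},
    {"twist":[0,0,-1],"translation":[1.5,-2.9,-1],"jaw":0.5},
    {"twist":[0,0,-1],"translation":[1.5,-2.9,-1],"jaw":0.5},
    {"twist":[0,0,-1],"translation":[1.5,-2.9,-1],"jaw":0.5},
    {"twist":[0,0,-1],"translation":[1.5,-2.9,-1],"jaw":0.5},
    {"twist":[0,0,-1],"translation":[1.2,-2.5,-1],"jaw":0.5}
  ]
}}

```text
t: 1.7
tcp_pos: [0.3695, 0.2418, 0.1204]
tool_rot: [0.492, 0.509, 0.492, -0.507]
contact_force: [-0.2, -0.6, 0.1]
opening: 0.0429
```

```bash
cat >> h.py <<'E'
def st():
    from bench import manip
    o=manip.get_obs(); q=o["tool_rot"]; M=R.from_quat([q[1],q[2],q[3],q[0]]).as_matrix()
    print("t",round(o["t"],2),"tcp",o["tcp_pos"].round(4),"yaw",np.degrees(np.arctan2(M[1,1],M[0,1])).round(2),"x",M[:,0].round(3),"F",o["contact_force"].round(1),"open",round(o["opening"],4),"q",o["joint_positions"].round(2))
    return o
def wr(name):
    from bench import vision
    c=vision.capture("wrist"); cv2.imwrite(f"pics/{name}.png",c["pixels"][:,:,::-1]); np.save("w.npy",c,allow_pickle=True); return c
E
python3 -c "
from h import *
st(); wr('w1')"
```

```text
t 1.7 tcp [0.3695 0.2418 0.1204] yaw -1.79 x [ 0.001  0.002 -1.   ] F [-0.2 -0.6  0.1] open 0.0429 q [-1.01  0.3   0.38  2.17 -0.18  0.69 -0.54]
```

View pics/w1.png

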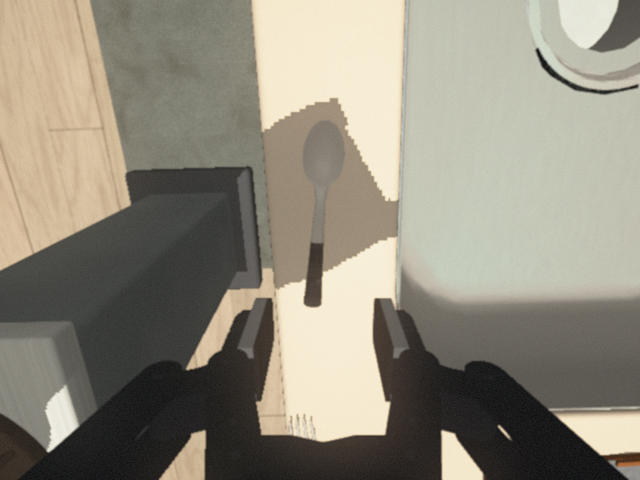

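```bash
python3 -c "
from h import *
c=np.load('w.npy',allow_pickle=True).item(); a=ray(c,323,121,.004);b=ray(c,313,306,.006); print(a,b,(a+b)/2)
W=cloud(c); print(W[275,315],W[215,319],W[150,323])"
```

```text
[0.37105123 0.31688663 0.004     ] [0.35940244 0.1841976  0.006     ] [0.36522683 0.25054212 0.005     ]
[0.36205039 0.21184096 0.01056387] [0.36645121 0.25626053 0.0102987 ] [0.37048237 0.29853042 0.00254321]
```

Emit:
{"api": "carry_out", "payload": {
  "deltas": [
    {"twist":[0,0,-0.6],"translation":[-0.4,0.9,-2],"jaw":0.5},
    {"twist":[0,0,0],"translation":[0,0,-3],"jaw":0.5},
    {"twist":[0,0,0],"translation":[0,0,-3],"jaw":0.5},
    {"twist":[0,0,0],"translation":[0,0,-2],"jaw":0.5},
    {"twist":[0,0,0],"translation":[0,0,0],"jaw":0.5}
  ]
}}

```text
t: 2.38
tcp_pos: [0.3671, 0.2473, 0.0171]
tool_rot: [0.473, 0.526, 0.473, -0.525]
contact_force: [-1.0, 0.4, -0.1]
opening: 0.0427
```

```bash
python3 -c "
from h import *
st(); wr('w2')"
```

```text
t 2.38 tcp [0.3671 0.2473 0.0171] yaw -6.08 x [ 0.002  0.001 -1.   ] F [-1.   0.4 -0.1] open 0.0427 q [-0.93  0.5   0.28  2.24 -0.32  0.43 -0.49]
```

View pics/w2.png

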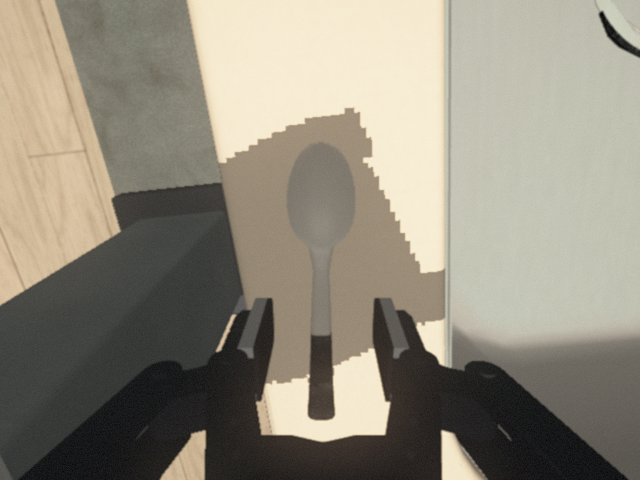

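The spoon lies centred between the pads (column 321, pads at 259 and 389) and parallel to them.

Emit:
{"api": "carry_out", "payload": {
  "deltas": [
    {"twist":[0,0,0],"translation":[-0.1,0.3,-0.5],"jaw":0.5},
    {"twist":[0,0,0],"translation":[0,0,-0.2],"jaw":0.5},
    {"twist":[0,0,0],"translation":[0,0,0],"jaw":0.4},
    {"twist":[0,0,0],"translation":[0,0,0],"jaw":0.3}
  ]
}}

```text
t: 2.92
tcp_pos: [0.3675, 0.2521, 0.0125]
tool_rot: [0.473, 0.528, 0.473, -0.523]
contact_force: [0.4, -0.1, -0.0]
opening: 0.0253
```

Emit:
{"api": "carry_out", "payload": {
  "deltas": [
    {"twist":[0,0,0],"translation":[0,0,-0.3],"jaw":0.3},
    {"twist":[0,0,0],"translation":[0,0,-0.1],"jaw":0.3}
  ]
}}

```text
t: 3.18
tcp_pos: [0.3677, 0.2523, 0.0086]
tool_rot: [0.473, 0.528, 0.473, -0.523]
contact_force: [0.5, -0.1, -0.6]
opening: 0.0257
```

Emit:
{"api": "carry_out", "payload": {
  "deltas": [
    {"twist":[0,0,0],"translation":[0,0,0.05],"jaw":0},
    {"twist":[0,0,0],"translation":[0,0,0],"jaw":0},
    {"twist":[0,0,0],"translation":[0,0,0],"jaw":0},
    {"twist":[0,0,0],"translation":[0,0,0],"jaw":0}
  ]
}}

```text
t: 3.68
tcp_pos: [0.3676, 0.2521, 0.009]
tool_rot: [0.473, 0.528, 0.473, -0.523]
contact_force: [0.9, 1.0, 0.3]
opening: 0.0191
```

Emit:
{"api": "carry_out", "payload": {
  "deltas": [
    {"twist":[0,0,0],"translation":[0,0,1.5],"jaw":0},
    {"twist":[0,0,0],"translation":[0,0,3],"jaw":0},
    {"twist":[0,0,0],"translation":[0,0,3],"jaw":0},
    {"twist":[0,0,0],"translation":[0,0,2],"jaw":0}
  ]
}}

```text
t: 4.18
tcp_pos: [0.3664, 0.2507, 0.1051]
tool_rot: [0.473, 0.527, 0.473, -0.525]
contact_force: [-0.4, 0.1, -0.6]
opening: 0.0191
```

```bash
python3 -c "
from h import *
st(); wr('w3')"
```

```text
t 4.17 tcp [0.3664 0.2507 0.1051] yaw -6.08 x [ 0.002  0.001 -1.   ] F [-0.4  0.1 -0.6] open 0.0191 q [-1.04  0.34  0.4   2.18 -0.21  0.66 -0.6 ]
```

View pics/w3.png

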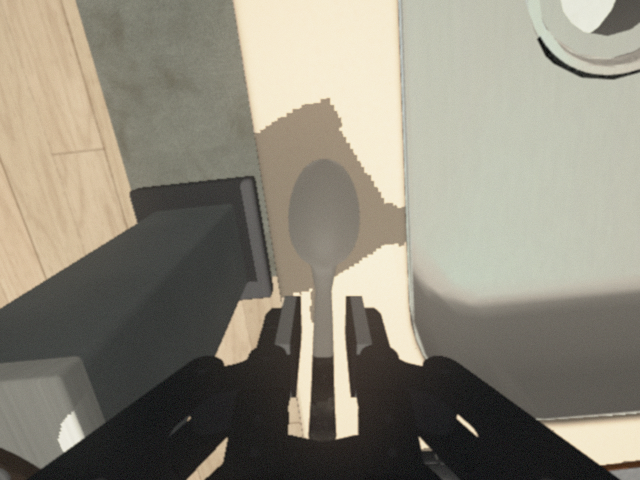

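Emit:
{"api": "carry_out", "payload": {
  "deltas": [
    {"twist":[0,0,-1],"translation":[1.9,-3.8,0.2],"jaw":0},
    {"twist":[0,0,-1],"translation":[1.9,-3.8,0.2],"jaw":0},
    {"twist":[0,0,-1],"translation":[1.9,-3.8,0],"jaw":0},
    {"twist":[0,0,-1],"translation":[1.9,-3.8,0],"jaw":0},
    {"twist":[0,0,-1],"translation":[1.9,-3.8,0],"jaw":0},
    {"twist":[0,0,-1],"translation":[1.9,-3.8,0],"jaw":0},
    {"twist":[0,0,-1],"translation":[1.9,-3.8,0],"jaw":0},
    {"twist":[0,0,-1],"translation":[1.9,-3.8,0],"jaw":0},
    {"twist":[0,0,-1],"translation":[1.9,-3.8,0],"jaw":0},
    {"twist":[0,0,-1],"translation":[1.9,-3.8,0],"jaw":0},
    {"twist":[0,0,-1],"translation":[1.9,-3.8,0],"jaw":0},
    {"twist":[0,0,-1],"translation":[1.9,-3.8,0],"jaw":0}
  ]
}}

```text
t: 5.72
tcp_pos: [0.599, -0.2145, 0.1074]
tool_rot: [0.064, 0.706, 0.062, -0.702]
contact_force: [0.6, -0.5, -0.5]
opening: 0.0189
```

Emit:
{"api": "carry_out", "payload": {
  "deltas": [
    {"twist":[0,0,-1],"translation":[0,0,0],"jaw":0},
    {"twist":[0,0,-1],"translation":[0,0,0],"jaw":0},
    {"twist":[0,0,-0.2],"translation":[0,0,0],"jaw":0}
  ]
}}

```text
t: 6.1
tcp_pos: [0.5987, -0.2195, 0.1054]
tool_rot: [-0.021, 0.708, -0.025, -0.706]
contact_force: [-0.0, 1.1, -0.7]
opening: 0.0191
```

```bash
python3 -c "
from h import *
st(); wr('w4')"
```

```text
t 6.1 tcp [ 0.5987 -0.2195  0.1054] yaw -93.72 x [ 0.003 -0.006 -1.   ] F [-0.   1.1 -0.7] open 0.0191 q [-0.23  0.7   0.79  1.73 -0.59  0.96 -0.84]
```

View pics/w4.png

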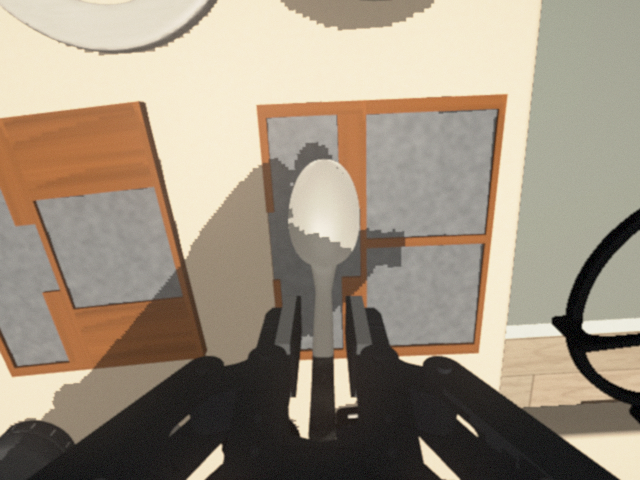

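Emit:
{"api": "carry_out", "payload": {
  "deltas": [
    {"twist":[0,0,0.3],"translation":[0,0.6,-2],"jaw":0},
    {"twist":[0,0,0],"translation":[0,0,-3],"jaw":0},
    {"twist":[0,0,0],"translation":[0,0,-2],"jaw":0},
    {"twist":[0,0,0],"translation":[0,0,0],"jaw":0}
  ]
}}

```text
t: 6.65
tcp_pos: [0.5989, -0.2119, 0.0333]
tool_rot: [-0.007, 0.708, -0.01, -0.706]
contact_force: [0.4, -0.4, 0.7]
opening: 0.019
```

```bash
python3 -c "
from h import *
st(); wr('w5')"
```

```text
t 6.65 tcp [ 0.5989 -0.2119  0.0333] yaw -91.36 x [ 0.004 -0.005 -1.   ] F [ 0.4 -0.4  0.7] open 0.019 q [-0.19  0.78  0.71  1.78 -0.66  0.83 -0.76]
```

View pics/w5.png

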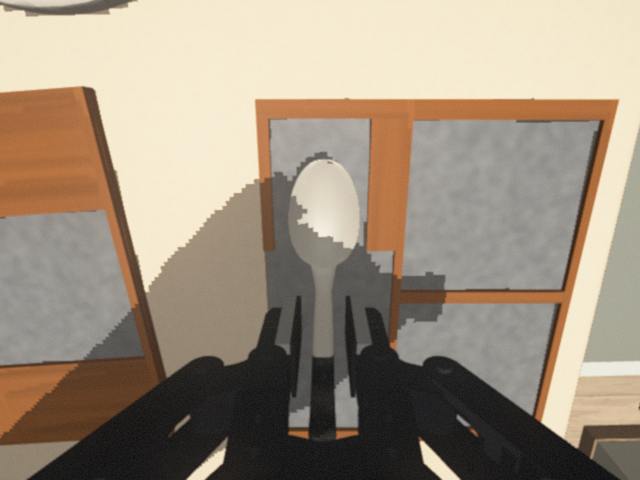

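Emit:
{"api": "carry_out", "payload": {
  "deltas": [
    {"twist":[0,0,0],"translation":[0,-0.1,-1.1],"jaw":0},
    {"twist":[0,0,0],"translation":[0,0,-0.3],"jaw":0},
    {"twist":[0,0,0],"translation":[0,0,0],"jaw":0}
  ]
}}

```text
t: 7.08
tcp_pos: [0.6007, -0.2142, 0.0213]
tool_rot: [-0.006, 0.71, -0.011, -0.704]
contact_force: [-0.3, -0.2, -0.5]
opening: 0.0192
```

Emit:
{"api": "carry_out", "payload": {
  "deltas": [
    {"twist":[0,0,0],"translation":[-0.1,0,-0.4],"jaw":0},
    {"twist":[0,0,0],"translation":[0,0,0],"jaw":0}
  ]
}}

```text
t: 7.32
tcp_pos: [0.5999, -0.2143, 0.0175]
tool_rot: [-0.006, 0.71, -0.011, -0.704]
contact_force: [-0.8, 0.5, -0.2]
opening: 0.019
```

Emit:
{"api": "carry_out", "payload": {
  "deltas": [
    {"twist":[0,0,0],"translation":[0,0,-0.2],"jaw":0},
    {"twist":[0,0,0],"translation":[0,0,0],"jaw":0}
  ]
}}

```text
t: 7.58
tcp_pos: [0.6, -0.2143, 0.0155]
tool_rot: [-0.006, 0.71, -0.011, -0.704]
contact_force: [0.8, 0.9, -0.5]
opening: 0.019
```

Emit:
{"api": "carry_out", "payload": {
  "deltas": [
    {"twist":[0,0,0],"translation":[0,0,-0.05],"jaw":0.27},
    {"twist":[0,0,0],"translation":[0,0,0],"jaw":0.32},
    {"twist":[0,0,0],"translation":[0,0,0],"jaw":0.32},
    {"twist":[0,0,0],"translation":[0,0,1.5],"jaw":0.32},
    {"twist":[0,0,0],"translation":[0,0,3],"jaw":0.5},
    {"twist":[0,0,0],"translation":[0,0,4],"jaw":0.5},
    {"twist":[0,0,0],"translation":[0,0,3],"jaw":0.5}
  ]
}}

```text
t: 8.45
tcp_pos: [0.5985, -0.2143, 0.1343]
tool_rot: [-0.006, 0.709, -0.011, -0.705]
contact_force: [1.1, 0.4, -0.1]
opening: 0.0427
```

```bash
python3 -c "
from h import *
st(); wr('w6')"
```

```text
t 8.45 tcp [ 0.5985 -0.2143  0.1343] yaw -91.41 x [ 0.006 -0.007 -1.   ] F [ 1.1  0.4 -0.1] open 0.0427 q [-0.25  0.66  0.81  1.72 -0.55  1.   -0.84]
```

View pics/w6.png

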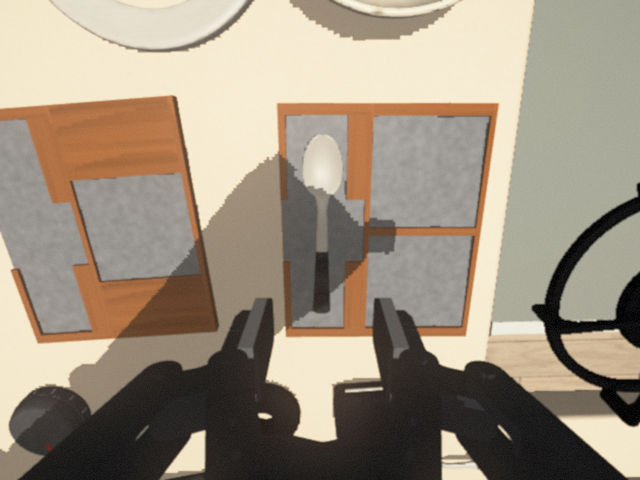

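Spoon lies in the tea tray's long recess (bowl 322,165, handle end 321,308), square to it. Now the cake fork.

Emit:
{"api": "carry_out", "payload": {
  "deltas": [
    {"twist":[0,0,1],"translation":[-1.8,-1,0],"jaw":0.5},
    {"twist":[0,0,1],"translation":[-1.8,-1,0],"jaw":0.5},
    {"twist":[0,0,1],"translation":[-1.8,-1,0],"jaw":0.5},
    {"twist":[0,0,1],"translation":[-1.8,-1,0],"jaw":0.5},
    {"twist":[0,0,1],"translation":[-1.8,-1,0],"jaw":0.5},
    {"twist":[0,0,1],"translation":[-1.8,-1,0],"jaw":0.5},
    {"twist":[0,0,1],"translation":[-1.8,-1,0],"jaw":0.5},
    {"twist":[0,0,1],"translation":[-1.8,-1,0],"jaw":0.5},
    {"twist":[0,0,1],"translation":[-1.8,-1,0],"jaw":0.5},
    {"twist":[0,0,1],"translation":[-1.8,-1,0],"jaw":0.5},
    {"twist":[0,0,1],"translation":[-1.8,-1,0],"jaw":0.5},
    {"twist":[0,0,1],"translation":[-1.8,-1,0],"jaw":0.5}
  ]
}}

```text
t: 10.0
tcp_pos: [0.3791, -0.3417, 0.1504]
tool_rot: [0.422, 0.578, 0.418, -0.56]
contact_force: [-0.4, -0.5, 0.2]
opening: 0.0429
```

Emit:
{"api": "carry_out", "payload": {
  "deltas": [
    {"twist":[0,0,1],"translation":[-0.5,-0.2,0],"jaw":0.5},
    {"twist":[0,0,1],"translation":[-0.5,-0.2,0],"jaw":0.5},
    {"twist":[0,0,1],"translation":[-0.3,-0.2,0],"jaw":0.5},
    {"twist":[0,0,0.4],"translation":[0,0,0],"jaw":0.5}
  ]
}}

```text
t: 10.5
tcp_pos: [0.3628, -0.3509, 0.154]
tool_rot: [0.517, 0.493, 0.514, -0.475]
contact_force: [-0.0, 0.5, 0.1]
opening: 0.043
```

```bash
python3 -c "
from h import *
st(); wr('w7')"
```

```text
t 10.5 tcp [ 0.3628 -0.3509  0.154 ] yaw 3.6 x [ 0.021  0.015 -1.   ] F [-0.   0.5  0.1] open 0.043 q [ 0.36  0.35  0.42  2.   -0.22  0.83  0.96]
```

View pics/w7.png

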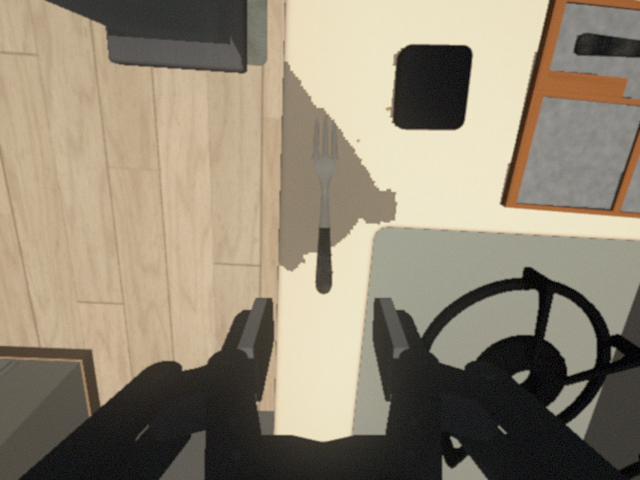

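```bash
python3 -c "
from h import *
c=np.load('w.npy',allow_pickle=True).item(); a=ray(c,320,118,.004);b=ray(c,323,293,.006); print(a,b,(a+b)/2, np.linalg.norm(a-b))
W=cloud(c); print(W[260,323],W[230,324])"
```

```text
[ 0.35789633 -0.27317195  0.004     ] [ 0.36886392 -0.41301183  0.006     ] [ 0.36338013 -0.34309189  0.005     ] 0.1402835745493172
[ 0.3667881  -0.38152029  0.01019175] [ 0.36598065 -0.35627665  0.01015422]
```

Emit:
{"api": "carry_out", "payload": {
  "deltas": [
    {"twist":[-0.15,0.2,0],"translation":[0.2,0.8,-2],"jaw":0.5},
    {"twist":[0,0,0],"translation":[0,0,-3.5],"jaw":0.5},
    {"twist":[0,0,0],"translation":[0,0,-3.5],"jaw":0.45},
    {"twist":[0,0,0],"translation":[0,0,-3],"jaw":0.4},
    {"twist":[0,0,0],"translation":[0,0,0],"jaw":0.4}
  ]
}}

```text
t: 11.18
tcp_pos: [0.366, -0.3451, 0.035]
tool_rot: [0.517, 0.485, 0.512, -0.486]
contact_force: [-1.4, -0.1, 0.5]
opening: 0.0342
```

```bash
python3 -c "
from h import *
st(); wr('w8')"
```

```text
t 11.18 tcp [ 0.366  -0.3451  0.035 ] yaw 3.36 x [ 0.005 -0.006 -1.   ] F [-1.4 -0.1  0.5] open 0.0342 q [ 0.4   0.53  0.33  2.1  -0.32  0.55  1.02]
```

View pics/w8.png

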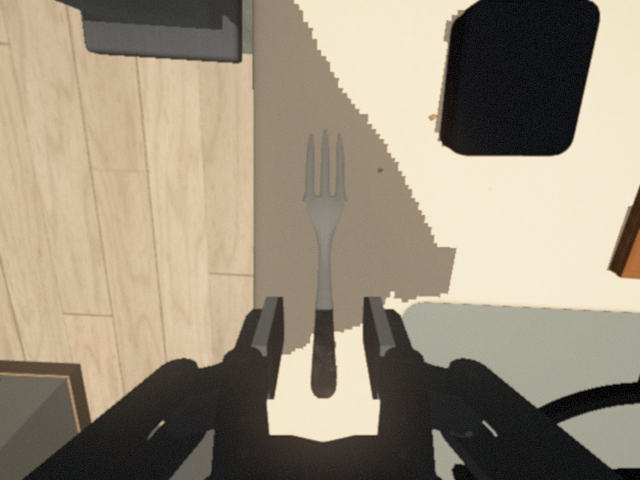

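The fork is centred between the pads (column 323) and parallel to them. Down and grip.

Emit:
{"api": "carry_out", "payload": {
  "deltas": [
    {"twist":[0,0,0],"translation":[0,0.3,-1.2],"jaw":0.3},
    {"twist":[0,0,0],"translation":[0,0,-0.9],"jaw":0.25},
    {"twist":[0,0,0],"translation":[0,0,-0.1],"jaw":0.25}
  ]
}}

```text
t: 11.6
tcp_pos: [0.3684, -0.3438, 0.0157]
tool_rot: [0.52, 0.485, 0.509, -0.485]
contact_force: [-0.6, 0.1, 0.1]
opening: 0.0216
```

Emit:
{"api": "carry_out", "payload": {
  "deltas": [
    {"twist":[0,0,0],"translation":[-0.2,0.1,-0.5],"jaw":0.25},
    {"twist":[0,0,0],"translation":[0,0,0],"jaw":0.25}
  ]
}}

```text
t: 11.85
tcp_pos: [0.3663, -0.3429, 0.0107]
tool_rot: [0.52, 0.485, 0.509, -0.485]
contact_force: [0.6, 0.1, 1.4]
opening: 0.0216
```

Emit:
{"api": "carry_out", "payload": {
  "deltas": [
    {"twist":[0,0,0],"translation":[0,0,-0.15],"jaw":0.2},
    {"twist":[0,0,0],"translation":[0,0,0],"jaw":0},
    {"twist":[0,0,0],"translation":[0,0,0],"jaw":0},
    {"twist":[0,0,0],"translation":[0,0,0],"jaw":0}
  ]
}}

```text
t: 12.35
tcp_pos: [0.3666, -0.3434, 0.0104]
tool_rot: [0.52, 0.486, 0.508, -0.485]
contact_force: [1.4, -0.2, -0.2]
opening: 0.0143
```

Emit:
{"api": "carry_out", "payload": {
  "deltas": [
    {"twist":[0,0,0],"translation":[0,0,1.5],"jaw":0},
    {"twist":[0,0,0],"translation":[0,0,3],"jaw":0},
    {"twist":[0,0,0],"translation":[0,0,3.5],"jaw":0},
    {"twist":[0,0,0],"translation":[0,0,2],"jaw":0}
  ]
}}

```text
t: 12.85
tcp_pos: [0.3653, -0.3429, 0.1144]
tool_rot: [0.519, 0.486, 0.509, -0.486]
contact_force: [0.1, 0.1, -0.2]
opening: 0.0144
```

Emit:
{"api": "carry_out", "payload": {
  "deltas": [
    {"twist":[0,0,-1],"translation":[1.8,2.7,0],"jaw":0},
    {"twist":[0,0,-1],"translation":[1.8,2.7,0],"jaw":0},
    {"twist":[0,0,-1],"translation":[1.8,2.7,0],"jaw":0},
    {"twist":[0,0,-1],"translation":[1.8,2.7,0],"jaw":0},
    {"twist":[0,0,-1],"translation":[1.8,2.7,0],"jaw":0},
    {"twist":[0,0,-1],"translation":[1.8,2.7,0],"jaw":0},
    {"twist":[0,0,-1],"translation":[1.8,2.7,0],"jaw":0},
    {"twist":[0,0,-1],"translation":[1.8,2.7,0],"jaw":0},
    {"twist":[0,0,-1],"translation":[1.8,2.7,0],"jaw":0},
    {"twist":[0,0,-1],"translation":[1.8,2.7,0],"jaw":0},
    {"twist":[0,0,-1],"translation":[1.8,2.7,0],"jaw":0},
    {"twist":[0,0,-1],"translation":[1.8,2.3,0],"jaw":0}
  ]
}}

```text
t: 14.35
tcp_pos: [0.5874, -0.0147, 0.129]
tool_rot: [-0.121, -0.696, -0.107, 0.699]
contact_force: [-0.0, 0.6, 0.7]
opening: 0.0144
```

Emit:
{"api": "carry_out", "payload": {
  "deltas": [
    {"twist":[0,0,-1],"translation":[0.2,0,0],"jaw":0},
    {"twist":[0,0,-1],"translation":[0,0,0],"jaw":0},
    {"twist":[0,0,-0.5],"translation":[0,0,0],"jaw":0}
  ]
}}

```text
t: 14.72
tcp_pos: [0.5909, -0.0103, 0.1314]
tool_rot: [-0.026, -0.705, -0.015, 0.709]
contact_force: [1.0, -0.3, 0.0]
opening: 0.0145
```

```bash
python3 -c "
from h import *
st(); wr('w9')"
```

```text
t 14.72 tcp [ 0.5909 -0.0103  0.1314] yaw -86.68 x [-0.004 -0.017 -1.   ] F [ 1.  -0.3  0. ] open 0.0145 q [-0.64  0.61  0.84  1.83 -0.53  0.95 -1.08]
```

View pics/w9.png

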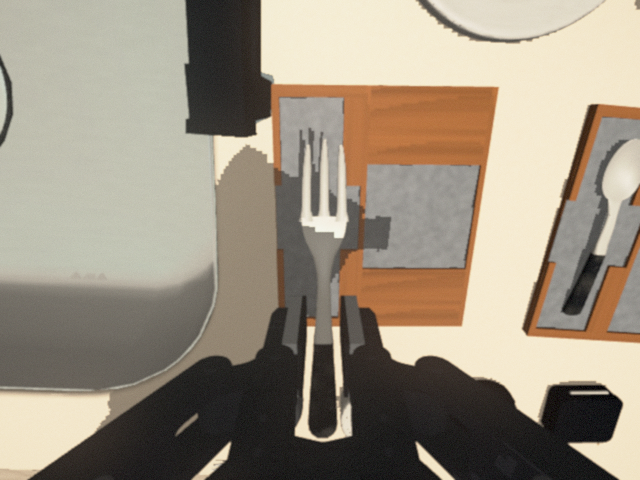

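Emit:
{"api": "carry_out", "payload": {
  "deltas": [
    {"twist":[0.15,0,0],"translation":[0.5,0.3,-2],"jaw":0},
    {"twist":[0,0,0],"translation":[0,0,-3],"jaw":0},
    {"twist":[0,0,0],"translation":[0,0,-3],"jaw":0},
    {"twist":[0,0,0],"translation":[0,0,-1],"jaw":0},
    {"twist":[0,0,0],"translation":[0,0,0],"jaw":0}
  ]
}}

```text
t: 15.4
tcp_pos: [0.5962, -0.006, 0.0379]
tool_rot: [-0.02, -0.705, -0.023, 0.708]
contact_force: [0.1, 0.4, -0.2]
opening: 0.0144
```

```bash
python3 -c "
from h import *
st(); wr('w10')"
```

```text
t 15.4 tcp [ 0.5962 -0.006   0.0379] yaw -86.52 x [-0.004  0.004 -1.   ] F [ 0.1  0.4 -0.2] open 0.0144 q [-0.55  0.73  0.71  1.88 -0.66  0.8  -0.98]
```

View pics/w10.png

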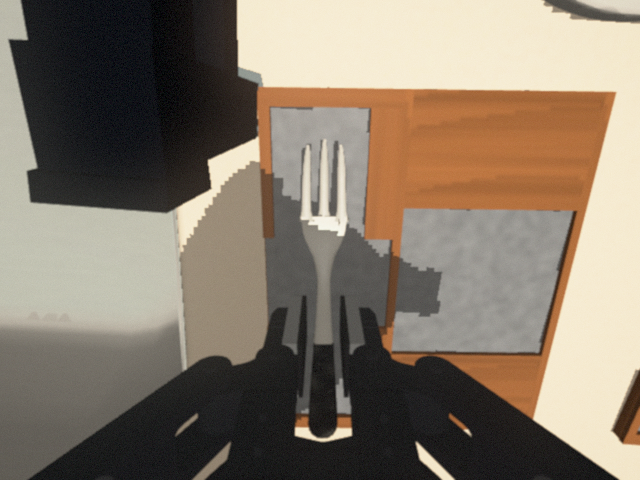

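Emit:
{"api": "carry_out", "payload": {
  "deltas": [
    {"twist":[0,0,0],"translation":[0.2,-0.1,-1.2],"jaw":0},
    {"twist":[0,0,0],"translation":[0,0,-0.3],"jaw":0},
    {"twist":[0,0,0],"translation":[0,0,0],"jaw":0}
  ]
}}

```text
t: 15.82
tcp_pos: [0.6, -0.0071, 0.0242]
tool_rot: [-0.02, -0.707, -0.023, 0.707]
contact_force: [-0.4, -0.4, -0.6]
opening: 0.0143
```

Emit:
{"api": "carry_out", "payload": {
  "deltas": [
    {"twist":[0,0,0],"translation":[-0.1,0,-0.5],"jaw":0},
    {"twist":[0,0,0],"translation":[0,0,0],"jaw":0}
  ]
}}

```text
t: 16.08
tcp_pos: [0.5991, -0.0071, 0.0193]
tool_rot: [0.02, 0.707, 0.023, -0.707]
contact_force: [0.1, -0.5, -0.4]
opening: 0.0136
```

```bash
python3 -c "
from h import *
st(); wr('w11')"
```

```text
t 16.07 tcp [ 0.5991 -0.0071  0.0193] yaw -86.49 x [ 0.     0.004 -1.   ] F [ 0.1 -0.5 -0.4] open 0.0136 q [-0.53  0.75  0.69  1.88 -0.69  0.76 -0.96]
```

View pics/w11.png

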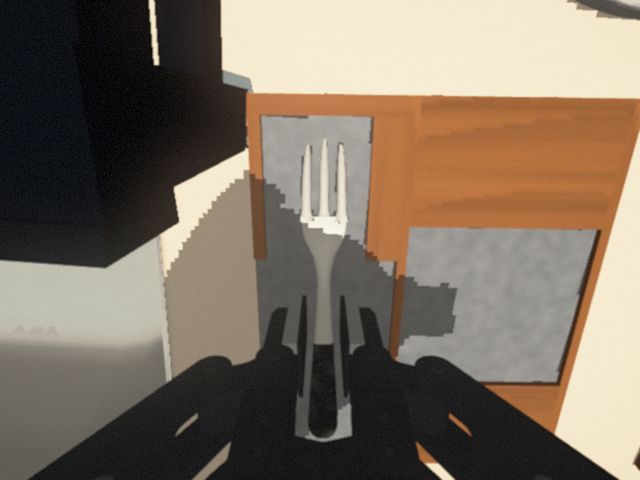

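Emit:
{"api": "carry_out", "payload": {
  "deltas": [
    {"twist":[0,0,0],"translation":[0.2,0,-0.2],"jaw":0},
    {"twist":[0,0,0],"translation":[0,0,-0.1],"jaw":0},
    {"twist":[0,0,0],"translation":[0,0,0],"jaw":0}
  ]
}}

```text
t: 16.5
tcp_pos: [0.6018, -0.0071, 0.0166]
tool_rot: [0.02, 0.707, 0.023, -0.706]
contact_force: [0.5, -0.2, -0.4]
opening: 0.0143
```

Emit:
{"api": "carry_out", "payload": {
  "deltas": [
    {"twist":[0,0,0],"translation":[0,0,-0.05],"jaw":0.2},
    {"twist":[0,0,0],"translation":[0,0,0],"jaw":0.25},
    {"twist":[0,0,0],"translation":[0,0,0],"jaw":0.25},
    {"twist":[0,0,0],"translation":[0,0,1.5],"jaw":0.25},
    {"twist":[0,0,0],"translation":[0,0,3],"jaw":0.5},
    {"twist":[0,0,0],"translation":[0,0,4],"jaw":0.8},
    {"twist":[0,0,0],"translation":[0,0,3],"jaw":1}
  ]
}}

```text
t: 17.38
tcp_pos: [0.6002, -0.0076, 0.1353]
tool_rot: [-0.02, -0.706, -0.022, 0.707]
contact_force: [-0.0, 0.4, 0.9]
opening: 0.0748
```

```bash
python3 -c "
from h import *
st(); wr('w12')"
```

```text
t 17.38 tcp [ 0.6002 -0.0076  0.1353] yaw -86.55 x [-0.002  0.003 -1.   ] F [-0.   0.4  0.9] open 0.0748 q [-0.62  0.61  0.83  1.8  -0.54  0.97 -1.07]
```

View pics/w12.png

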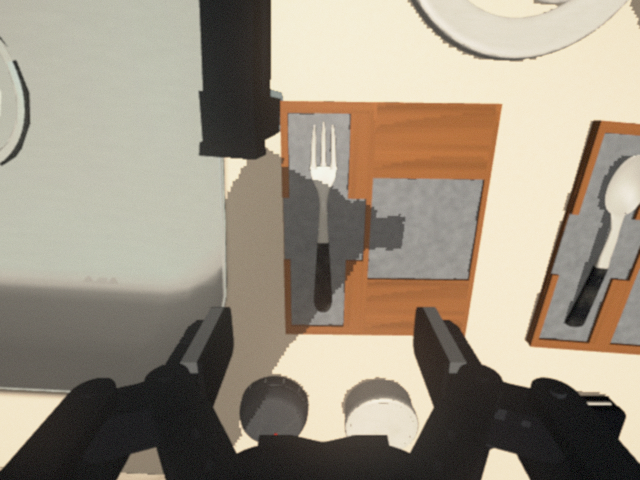

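Cake fork lies in the cake tray's long recess (tines 323,125 to handle end 322,310). Next the timer.

Emit:
{"api": "carry_out", "payload": {
  "deltas": [
    {"twist":[0,0,1],"translation":[-1.4,0.2,0],"jaw":1},
    {"twist":[0,0,1],"translation":[-1.4,0.2,0],"jaw":1},
    {"twist":[0,0,1],"translation":[-1.4,0.2,0],"jaw":1},
    {"twist":[0,0,1],"translation":[-1.4,0.2,0],"jaw":1},
    {"twist":[0,0,1],"translation":[-1.4,0.2,0],"jaw":1},
    {"twist":[0,0,1],"translation":[-1.4,0.3,0],"jaw":1},
    {"twist":[0,0,1],"translation":[-1.4,0.3,0],"jaw":1},
    {"twist":[0,0,1],"translation":[-1.4,0.3,0],"jaw":1},
    {"twist":[0,0,1],"translation":[-1.4,0.3,0],"jaw":1},
    {"twist":[0,0,1],"translation":[-1.4,0.3,0],"jaw":1},
    {"twist":[0,0,1],"translation":[-1.4,0.3,0],"jaw":1},
    {"twist":[0,0,1],"translation":[-1.2,0.3,0],"jaw":1}
  ]
}}

```text
t: 18.92
tcp_pos: [0.4336, 0.0201, 0.1501]
tool_rot: [0.44, 0.556, 0.444, -0.547]
contact_force: [-0.8, 0.5, 0.4]
opening: 0.0853
```

Emit:
{"api": "carry_out", "payload": {
  "deltas": [
    {"twist":[0,0,1],"translation":[0,0,0],"jaw":1},
    {"twist":[0,0,0.7],"translation":[0,0,0],"jaw":1},
    {"twist":[0,0,0],"translation":[0,0,0],"jaw":1}
  ]
}}

```text
t: 19.3
tcp_pos: [0.4329, 0.0194, 0.1522]
tool_rot: [0.488, 0.514, 0.493, -0.504]
contact_force: [-0.1, 0.3, 0.6]
opening: 0.0851
```

```bash
python3 -c "
from h import *
st(); wr('w13')"
```

```text
t 19.3 tcp [0.4329 0.0194 0.1522] yaw -2.1 x [ 0.006  0.015 -1.   ] F [-0.1  0.3  0.6] open 0.0851 q [-0.58  0.24  0.51  2.16 -0.19  0.77  0.02]
```

View pics/w13.png

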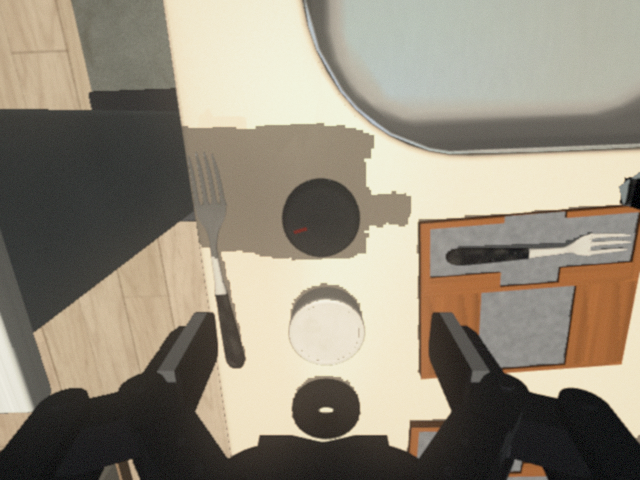

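Emit:
{"api": "carry_out", "payload": {
  "deltas": [
    {"twist":[-0.15,0.05,0.3],"translation":[0,0.5,-3],"jaw":0.9},
    {"twist":[0,0,0],"translation":[0,0,-3.5],"jaw":0.9},
    {"twist":[0,0,0],"translation":[0,0,-3],"jaw":0.9},
    {"twist":[0,0,0],"translation":[0,0,-1],"jaw":0.9},
    {"twist":[0,0,0],"translation":[0,0,0],"jaw":0.9}
  ]
}}

```text
t: 19.98
tcp_pos: [0.4353, 0.0243, 0.0466]
tool_rot: [0.498, 0.505, 0.495, -0.502]
contact_force: [0.4, 1.0, 0.5]
opening: 0.0766
```

```bash
python3 -c "
from h import *
st(); wr('w14')"
```

```text
t 19.98 tcp [0.4353 0.0243 0.0466] yaw -0.8 x [ 0.006 -0.    -1.   ] F [0.4 1.  0.5] open 0.0766 q [-0.48  0.44  0.39  2.25 -0.35  0.5   0.17]
```

View pics/w14.png

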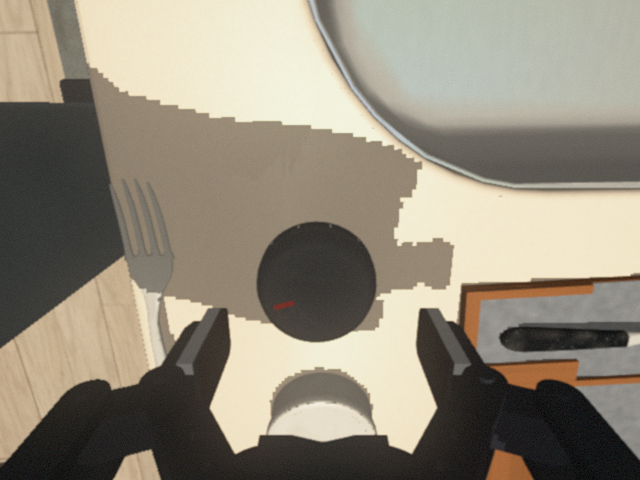

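Emit:
{"api": "carry_out", "payload": {
  "deltas": [
    {"twist":[0,0,0],"translation":[-0.3,0,-1.8],"jaw":0.9},
    {"twist":[0,0,0],"translation":[0,0,-1.2],"jaw":0.9},
    {"twist":[0,0,0],"translation":[0,0,0],"jaw":0.85}
  ]
}}

```text
t: 20.4
tcp_pos: [0.4351, 0.0249, 0.0191]
tool_rot: [0.499, 0.507, 0.494, -0.5]
contact_force: [-0.7, -0.5, 0.3]
opening: 0.0725
```

Emit:
{"api": "carry_out", "payload": {
  "deltas": [
    {"twist":[0,0,0],"translation":[-0.25,-0.05,-0.5],"jaw":0.85},
    {"twist":[0,0,0],"translation":[0,0,0],"jaw":0.8},
    {"twist":[0,0,0],"translation":[0,0,0],"jaw":0.6},
    {"twist":[0,0,0],"translation":[0,0,0],"jaw":0.3},
    {"twist":[0,0,0],"translation":[0,0,0],"jaw":0.3}
  ]
}}

```text
t: 21.02
tcp_pos: [0.4335, 0.0245, 0.0158]
tool_rot: [0.499, 0.508, 0.493, -0.499]
contact_force: [-0.6, -0.9, 0.4]
opening: 0.0541
```

Emit:
{"api": "carry_out", "payload": {
  "deltas": [
    {"twist":[0,0,0],"translation":[0,0,0],"jaw":0},
    {"twist":[0,0,0],"translation":[0,0,0],"jaw":0},
    {"twist":[0,0,0],"translation":[0,0,1],"jaw":0},
    {"twist":[0,0,0],"translation":[0,0,2],"jaw":0}
  ]
}}

```text
t: 21.52
tcp_pos: [0.4326, 0.0242, 0.0461]
tool_rot: [0.498, 0.507, 0.494, -0.5]
contact_force: [0.1, 0.0, -0.0]
opening: 0.0545
```

```bash
python3 -c "
from h import *
st(); wr('w15')"
```

```text
t 21.52 tcp [0.4326 0.0242 0.0461] yaw -0.89 x [ 0.012  0.002 -1.   ] F [ 0.1  0.  -0. ] open 0.0545 q [-0.48  0.44  0.39  2.26 -0.36  0.49  0.18]
```

View pics/w15.png

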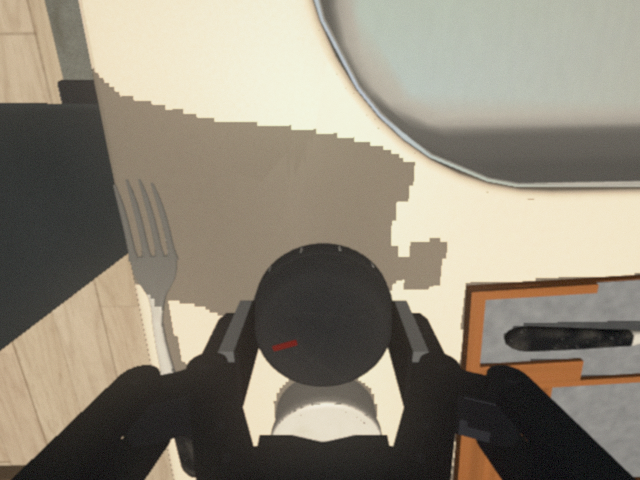

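Emit:
{"api": "carry_out", "payload": {
  "deltas": [
    {"twist":[0,0,0],"translation":[0,0,3],"jaw":0},
    {"twist":[0,0,-1],"translation":[1,-1.5,2],"jaw":0},
    {"twist":[0,0,-1],"translation":[1.8,-2.8,0],"jaw":0},
    {"twist":[0,0,-1],"translation":[1.8,-2.8,0],"jaw":0},
    {"twist":[0,0,-1],"translation":[1.8,-2.8,0],"jaw":0},
    {"twist":[0,0,-1],"translation":[1.8,-2.8,0],"jaw":0},
    {"twist":[0,0,-1],"translation":[1.8,-2.8,0],"jaw":0},
    {"twist":[0,0,-1],"translation":[1.8,-2.8,0],"jaw":0},
    {"twist":[0,0,-1],"translation":[1.8,-2.8,0],"jaw":0},
    {"twist":[0,0,-1],"translation":[1.8,-2.8,0],"jaw":0},
    {"twist":[0,0,-1],"translation":[1.8,-2.8,0],"jaw":0},
    {"twist":[0,0,-1],"translation":[1.8,-2.8,0],"jaw":0}
  ]
}}

```text
t: 23.08
tcp_pos: [0.6284, -0.2752, 0.1049]
tool_rot: [0.136, 0.699, 0.127, -0.691]
contact_force: [0.8, 0.9, 0.3]
opening: 0.0545
```

Emit:
{"api": "carry_out", "payload": {
  "deltas": [
    {"twist":[0,0,-1],"translation":[1.2,-1.5,0],"jaw":0},
    {"twist":[0,0,-1],"translation":[0.3,-0.3,0],"jaw":0},
    {"twist":[0,0,-1],"translation":[0,0,0],"jaw":0},
    {"twist":[0,0,-0.8],"translation":[0,0,0],"jaw":0},
    {"twist":[0,0,0],"translation":[0,0,0],"jaw":0}
  ]
}}

```text
t: 23.7
tcp_pos: [0.6437, -0.296, 0.1055]
tool_rot: [-0.008, 0.709, -0.02, -0.705]
contact_force: [0.4, -0.4, -1.0]
opening: 0.0543
```

```bash
python3 -c "
from h import *
st(); wr('w16')"
```

```text
t 23.7 tcp [ 0.6437 -0.296   0.1055] yaw -92.22 x [ 0.006 -0.017 -1.   ] F [ 0.4 -0.4 -1. ] open 0.0543 q [-0.13  0.82  0.86  1.54 -0.67  1.07 -0.72]
```

View pics/w16.png

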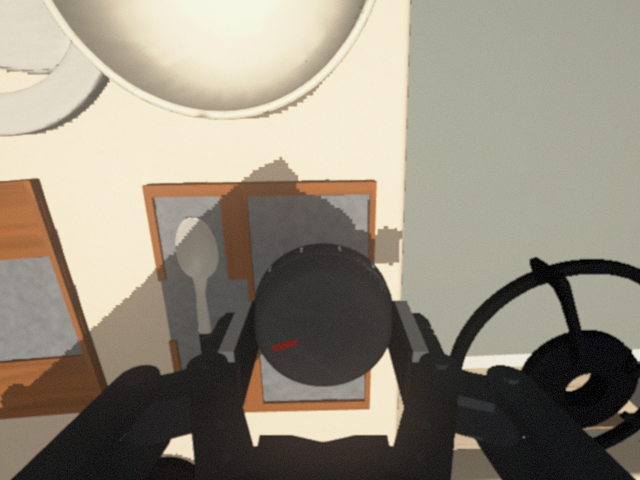

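Emit:
{"api": "carry_out", "payload": {
  "deltas": [
    {"twist":[0.15,0.05,0.1],"translation":[-0.5,0.6,-2],"jaw":0},
    {"twist":[0,0,0],"translation":[0,0,-2.5],"jaw":0},
    {"twist":[0,0,0],"translation":[0,0,-1.5],"jaw":0},
    {"twist":[0,0,0],"translation":[0,0,0],"jaw":0}
  ]
}}

```text
t: 24.25
tcp_pos: [0.6369, -0.288, 0.041]
tool_rot: [0.008, -0.707, 0.006, 0.707]
contact_force: [0.0, -1.1, -0.8]
opening: 0.0542
```

```bash
python3 -c "
from h import *
st(); wr('w17')"
```

```text
t 24.25 tcp [ 0.6369 -0.288   0.041 ] yaw -91.19 x [-0.001  0.003 -1.   ] F [ 0.  -1.1 -0.8] open 0.0542 q [-0.1   0.88  0.79  1.6  -0.72  0.98 -0.66]
```

View pics/w17.png

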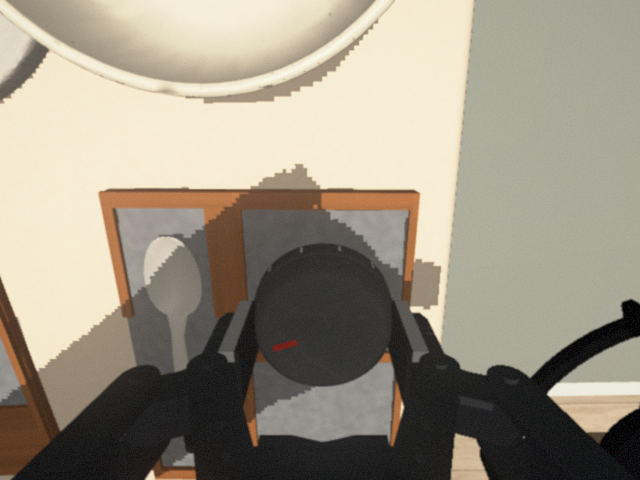

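Emit:
{"api": "carry_out", "payload": {
  "deltas": [
    {"twist":[0,0,0],"translation":[0,-0.1,-1.2],"jaw":0},
    {"twist":[0,0,0],"translation":[0,0,-0.3],"jaw":0},
    {"twist":[0,0,0],"translation":[0,0,0],"jaw":0}
  ]
}}

```text
t: 24.68
tcp_pos: [0.638, -0.29, 0.0272]
tool_rot: [-0.008, 0.708, -0.007, -0.706]
contact_force: [0.5, -0.0, -0.3]
opening: 0.0543
```

Emit:
{"api": "carry_out", "payload": {
  "deltas": [
    {"twist":[0,0,0],"translation":[0,0,-0.5],"jaw":0},
    {"twist":[0,0,0],"translation":[0,0,0],"jaw":0}
  ]
}}

```text
t: 24.92
tcp_pos: [0.6384, -0.2903, 0.0226]
tool_rot: [-0.007, 0.708, -0.007, -0.706]
contact_force: [0.3, 0.3, -0.0]
opening: 0.0542
```

Emit:
{"api": "carry_out", "payload": {
  "deltas": [
    {"twist":[0,0,0],"translation":[0,0,-0.1],"jaw":0},
    {"twist":[0,0,0],"translation":[0,0,0],"jaw":0.72},
    {"twist":[0,0,0],"translation":[0,0,0],"jaw":0.78},
    {"twist":[0,0,0],"translation":[0,0,0],"jaw":0.78},
    {"twist":[0,0,0],"translation":[0,0,1.5],"jaw":0.78},
    {"twist":[0,0,0],"translation":[0,0,3],"jaw":0.9},
    {"twist":[0,0,0],"translation":[0,0,4],"jaw":1},
    {"twist":[0,0,0],"translation":[0,0,3],"jaw":1}
  ]
}}

```text
t: 25.92
tcp_pos: [0.6372, -0.2899, 0.1408]
tool_rot: [-0.008, 0.707, -0.007, -0.707]
contact_force: [0.2, -0.1, 0.2]
opening: 0.0855
```

```bash
python3 -c "
from h import *
st(); wr('w18')"
```

```text
t 25.93 tcp [ 0.6372 -0.2899  0.1408] yaw -91.2 x [ 0.     0.001 -1.   ] F [ 0.2 -0.1  0.2] open 0.0855 q [-0.14  0.78  0.87  1.53 -0.64  1.14 -0.72]
```

View pics/w18.png

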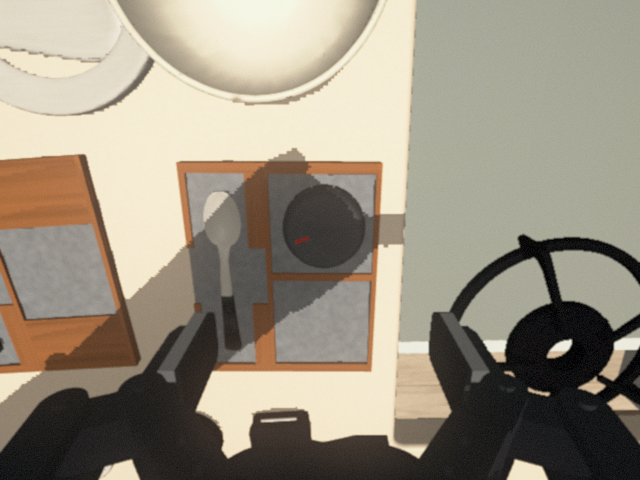

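The timer sits in the far square (323,225). Next is the spice tin.

Emit:
{"api": "carry_out", "payload": {
  "deltas": [
    {"twist":[0,0,1],"translation":[-1.6,1.8,0],"jaw":1},
    {"twist":[0,0,1],"translation":[-1.6,1.8,0],"jaw":1},
    {"twist":[0,0,1],"translation":[-1.6,1.8,0],"jaw":1},
    {"twist":[0,0,1],"translation":[-1.6,1.8,0],"jaw":1},
    {"twist":[0,0,1],"translation":[-1.6,1.8,0],"jaw":1},
    {"twist":[0,0,1],"translation":[-1.6,1.8,0],"jaw":1},
    {"twist":[0,0,1],"translation":[-1.6,1.8,0],"jaw":1},
    {"twist":[0,0,1],"translation":[-1.6,1.8,0],"jaw":1},
    {"twist":[0,0,1],"translation":[-1.6,1.8,0],"jaw":1},
    {"twist":[0,0,1],"translation":[-1.6,1.8,0],"jaw":1},
    {"twist":[0,0,1],"translation":[-1.6,1.8,0],"jaw":1},
    {"twist":[0,0,1],"translation":[-1.6,1.8,0],"jaw":1}
  ]
}}

```text
t: 27.48
tcp_pos: [0.4425, -0.0748, 0.1572]
tool_rot: [0.42, 0.577, 0.419, -0.562]
contact_force: [-0.5, 0.0, -0.7]
opening: 0.0856
```

Emit:
{"api": "carry_out", "payload": {
  "deltas": [
    {"twist":[0,0,1],"translation":[-0.6,0.6,0],"jaw":1},
    {"twist":[0,0,1],"translation":[-0.4,0.3,0],"jaw":1},
    {"twist":[0,0,0.5],"translation":[0,0,0],"jaw":1},
    {"twist":[0,0,0],"translation":[0,0,0],"jaw":1}
  ]
}}

```text
t: 27.98
tcp_pos: [0.4314, -0.0653, 0.1601]
tool_rot: [0.492, 0.516, 0.493, -0.499]
contact_force: [-0.6, -0.2, 0.2]
opening: 0.0853
```

```bash
python3 -c "
from h import *
st(); wr('w19')"
```

```text
t 27.98 tcp [ 0.4314 -0.0653  0.1601] yaw -1.74 x [ 0.018  0.018 -1.   ] F [-0.6 -0.2  0.2] open 0.0853 q [-0.45  0.23  0.59  2.16 -0.21  0.78  0.25]
```

View pics/w19.png

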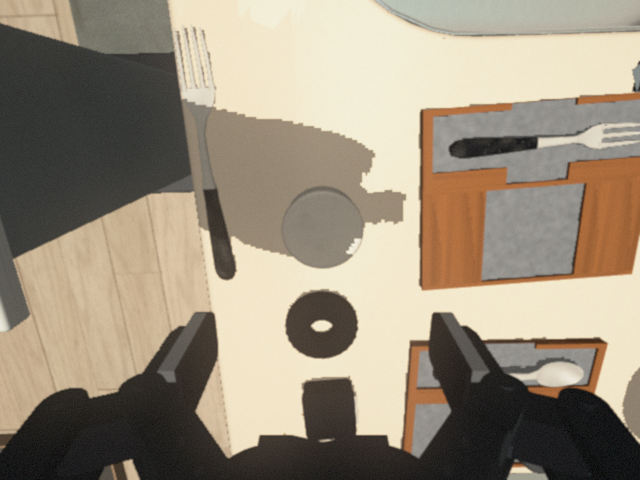

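Emit:
{"api": "carry_out", "payload": {
  "deltas": [
    {"twist":[-0.17,0.17,0.25],"translation":[0.2,-0.2,-3],"jaw":0.9},
    {"twist":[0,0,0],"translation":[0,0,-3.5],"jaw":0.9},
    {"twist":[0,0,0],"translation":[0,0,-3],"jaw":0.9},
    {"twist":[0,0,0],"translation":[0,0,-1],"jaw":0.9},
    {"twist":[0,0,0],"translation":[0,0,0],"jaw":0.9}
  ]
}}

```text
t: 28.65
tcp_pos: [0.4358, -0.0684, 0.0545]
tool_rot: [0.498, 0.504, 0.496, -0.502]
contact_force: [-0.2, -1.2, -0.2]
opening: 0.0766
```

```bash
python3 -c "
from h import *
st(); wr('w20')"
```

```text
t 28.65 tcp [ 0.4358 -0.0684  0.0545] yaw -0.65 x [ 0.004 -0.001 -1.   ] F [-0.2 -1.2 -0.2] open 0.0766 q [-0.32  0.44  0.47  2.24 -0.39  0.53  0.43]
```

View pics/w20.png

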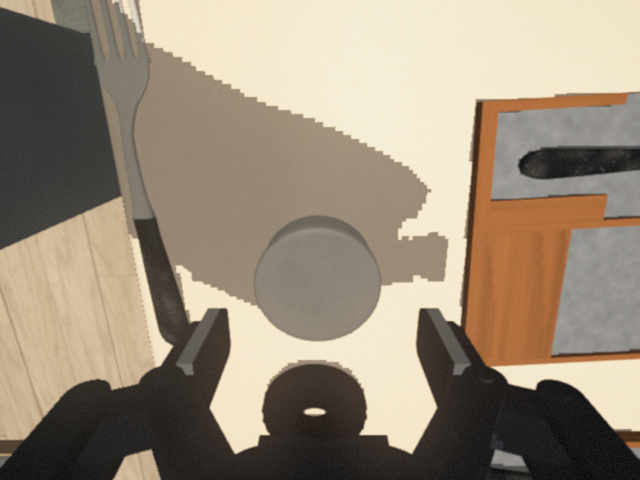

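Emit:
{"api": "carry_out", "payload": {
  "deltas": [
    {"twist":[0,0,0],"translation":[-0.3,0.1,-1.8],"jaw":0.88},
    {"twist":[0,0,0],"translation":[-0.1,0,-1.5],"jaw":0.88},
    {"twist":[0,0,0],"translation":[-0.1,0,0],"jaw":0.85}
  ]
}}

```text
t: 29.08
tcp_pos: [0.4341, -0.0673, 0.0246]
tool_rot: [0.5, 0.506, 0.494, -0.5]
contact_force: [-0.6, -0.4, 0.0]
opening: 0.0725
```

Emit:
{"api": "carry_out", "payload": {
  "deltas": [
    {"twist":[0,0,0],"translation":[-0.05,0,-0.9],"jaw":0.85},
    {"twist":[0,0,0],"translation":[0,0,0],"jaw":0.8},
    {"twist":[0,0,0],"translation":[0,0,0],"jaw":0.6},
    {"twist":[0,0,0],"translation":[0,0,0],"jaw":0.2},
    {"twist":[0,0,0],"translation":[0,0,0],"jaw":0},
    {"twist":[0,0,0],"translation":[0,0,0],"jaw":0}
  ]
}}

```text
t: 29.82
tcp_pos: [0.4355, -0.0673, 0.0183]
tool_rot: [0.501, 0.507, 0.493, -0.499]
contact_force: [0.5, -0.1, -1.0]
opening: 0.0581
```

Emit:
{"api": "carry_out", "payload": {
  "deltas": [
    {"twist":[0,0,0],"translation":[0,0,1],"jaw":0},
    {"twist":[0,0,0],"translation":[0,0,2],"jaw":0},
    {"twist":[0,0,0],"translation":[0,0,3],"jaw":0},
    {"twist":[0,0,0],"translation":[0,0,2],"jaw":0}
  ]
}}

```text
t: 30.32
tcp_pos: [0.4339, -0.0677, 0.1008]
tool_rot: [0.5, 0.507, 0.494, -0.5]
contact_force: [0.4, 1.0, -0.6]
opening: 0.0579
```

```bash
python3 -c "
from h import *
st(); wr('w21')"
```

```text
t 30.32 tcp [ 0.4339 -0.0677  0.1008] yaw -0.76 x [ 0.013  0.001 -1.   ] F [ 0.4  1.  -0.6] open 0.0579 q [-0.4   0.35  0.55  2.21 -0.31  0.64  0.36]
```

View pics/w21.png

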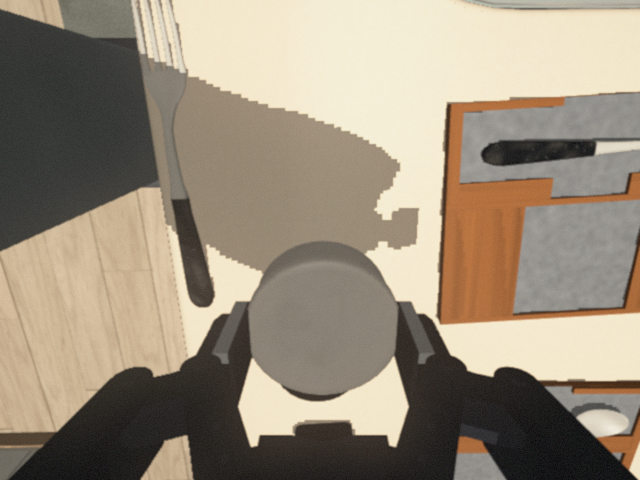

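Emit:
{"api": "carry_out", "payload": {
  "deltas": [
    {"twist":[0,0,-1],"translation":[1,-1.8,0],"jaw":0},
    {"twist":[0,0,-1],"translation":[1,-1.8,0],"jaw":0},
    {"twist":[0,0,-1],"translation":[1,-1.8,0],"jaw":0},
    {"twist":[0,0,-1],"translation":[1,-1.8,0],"jaw":0},
    {"twist":[0,0,-1],"translation":[1,-1.8,0],"jaw":0},
    {"twist":[0,0,-1],"translation":[1,-1.8,0],"jaw":0},
    {"twist":[0,0,-1],"translation":[1,-1.8,0],"jaw":0},
    {"twist":[0,0,-1],"translation":[1,-1.8,0],"jaw":0},
    {"twist":[0,0,-1],"translation":[1,-1.8,0],"jaw":0},
    {"twist":[0,0,-1],"translation":[1,-1.8,0],"jaw":0},
    {"twist":[0,0,-1],"translation":[1,-1.8,0],"jaw":0},
    {"twist":[0,0,-1],"translation":[1,-1.8,0],"jaw":0}
  ]
}}

```text
t: 31.88
tcp_pos: [0.5567, -0.2869, 0.1054]
tool_rot: [0.098, 0.703, 0.089, -0.699]
contact_force: [0.1, -0.4, -0.8]
opening: 0.0577
```

Emit:
{"api": "carry_out", "payload": {
  "deltas": [
    {"twist":[0,0,-1],"translation":[0.1,-0.3,0],"jaw":0},
    {"twist":[0,0,-1],"translation":[0,0,0],"jaw":0},
    {"twist":[0,0,-0.7],"translation":[0,0,0],"jaw":0},
    {"twist":[0,0,0],"translation":[0,0,0],"jaw":0}
  ]
}}

```text
t: 32.38
tcp_pos: [0.5574, -0.291, 0.1053]
tool_rot: [-0.005, 0.707, -0.015, -0.707]
contact_force: [0.4, 0.0, -0.5]
opening: 0.0578
```

```bash
python3 -c "
from h import *
st()"
```

```text
t 32.38 tcp [ 0.5574 -0.291   0.1053] yaw -91.65 x [ 0.001 -0.015 -1.   ] F [ 0.4  0.  -0.5] open 0.0578 q [-0.19  0.74  0.93  1.76 -0.69  0.99 -0.58]
```

Emit:
{"api": "carry_out", "payload": {
  "deltas": [
    {"twist":[0,0,0],"translation":[-0.2,0.3,-2],"jaw":0},
    {"twist":[0,0,0],"translation":[0,0,-2.5],"jaw":0},
    {"twist":[0,0,0],"translation":[0,0,-1.5],"jaw":0},
    {"twist":[0,0,0],"translation":[0,0,0],"jaw":0}
  ]
}}

```text
t: 32.88
tcp_pos: [0.5542, -0.2861, 0.0407]
tool_rot: [0.004, -0.707, 0.013, 0.707]
contact_force: [-0.0, 0.2, -0.3]
opening: 0.0575
```

```bash
python3 -c "
from h import *
st(); wr('w22')"
```

```text
t 32.88 tcp [ 0.5542 -0.2861  0.0407] yaw -91.34 x [-0.001 -0.013 -1.   ] F [-0.   0.2 -0.3] open 0.0575 q [-0.15  0.81  0.86  1.82 -0.77  0.88 -0.52]
```

View pics/w22.png

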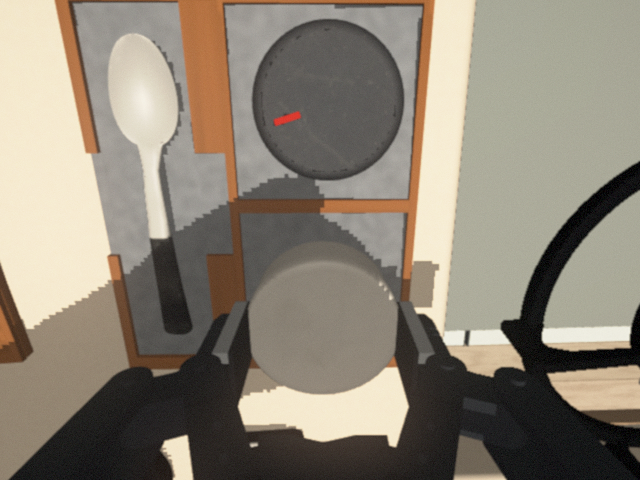

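Emit:
{"api": "carry_out", "payload": {
  "deltas": [
    {"twist":[0,0,0],"translation":[0,-0.1,-1],"jaw":0},
    {"twist":[0,0,0],"translation":[0,0,-0.3],"jaw":0},
    {"twist":[0,0,0],"translation":[0,0,0],"jaw":0}
  ]
}}

```text
t: 33.3
tcp_pos: [0.5553, -0.2882, 0.0288]
tool_rot: [-0.003, 0.708, -0.013, -0.706]
contact_force: [0.1, -0.1, -0.2]
opening: 0.0574
```

Emit:
{"api": "carry_out", "payload": {
  "deltas": [
    {"twist":[0,0,0],"translation":[0,0.1,-0.45],"jaw":0},
    {"twist":[0,0,0],"translation":[0,0,0],"jaw":0}
  ]
}}

```text
t: 33.55
tcp_pos: [0.5556, -0.2872, 0.0245]
tool_rot: [-0.003, 0.708, -0.013, -0.706]
contact_force: [-0.1, 0.6, -1.2]
opening: 0.0581
```

Emit:
{"api": "carry_out", "payload": {
  "deltas": [
    {"twist":[0,0,0],"translation":[0,0,-0.05],"jaw":0.7},
    {"twist":[0,0,0],"translation":[0,0,0],"jaw":0.78},
    {"twist":[0,0,0],"translation":[0,0,0],"jaw":0.82},
    {"twist":[0,0,0],"translation":[0,0,0],"jaw":0.82},
    {"twist":[0,0,0],"translation":[0,0,1.5],"jaw":0.82},
    {"twist":[0,0,0],"translation":[0,0,3],"jaw":0.9},
    {"twist":[0,0,0],"translation":[0,0,4],"jaw":0.9},
    {"twist":[0,0,0],"translation":[0,0,2],"jaw":0.9}
  ]
}}

```text
t: 34.55
tcp_pos: [0.5548, -0.2875, 0.1338]
tool_rot: [-0.003, 0.708, -0.014, -0.706]
contact_force: [0.1, -0.2, -0.4]
opening: 0.0768
```

```bash
python3 -c "
from h import *
st(); wr('w23')"
```

```text
t 34.55 tcp [ 0.5548 -0.2875  0.1338] yaw -91.39 x [ 0.002 -0.015 -1.   ] F [ 0.1 -0.2 -0.4] open 0.0768 q [-0.21  0.7   0.96  1.75 -0.65  1.03 -0.6 ]
```

View pics/w23.png

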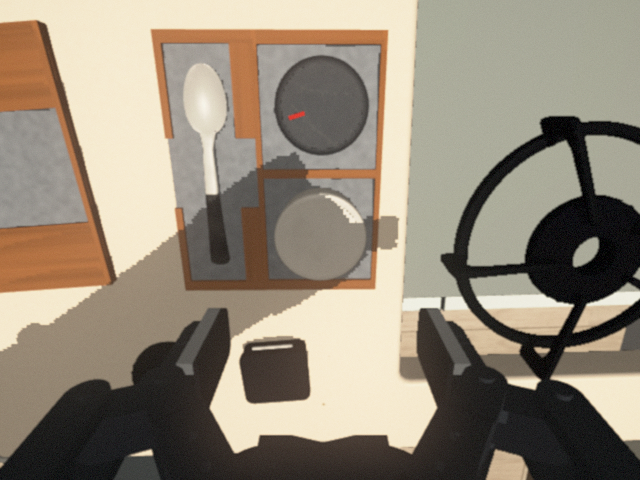

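The spice tin sits in the near square (320,232). Last is the match tin.

Emit:
{"api": "carry_out", "payload": {
  "deltas": [
    {"twist":[0,0,1],"translation":[-1,0.3,0],"jaw":0.9},
    {"twist":[0,0,1],"translation":[-1,0.3,0],"jaw":0.9},
    {"twist":[0,0,1],"translation":[-1,0.3,0],"jaw":0.9},
    {"twist":[0,0,1],"translation":[-1,0.3,0],"jaw":0.9},
    {"twist":[0,0,1],"translation":[-1,0.3,0],"jaw":0.9},
    {"twist":[0,0,1],"translation":[-1,0.3,0],"jaw":0.9},
    {"twist":[0,0,1],"translation":[-1,0.3,0],"jaw":0.9},
    {"twist":[0,0,1],"translation":[-1,0.3,0],"jaw":0.9},
    {"twist":[0,0,1],"translation":[-1,0.3,0],"jaw":0.9},
    {"twist":[0,0,1],"translation":[-1,0.3,0],"jaw":0.9},
    {"twist":[0,0,1],"translation":[-1,0.3,0],"jaw":0.9},
    {"twist":[0,0,1],"translation":[-0.8,0.3,0],"jaw":0.9}
  ]
}}

```text
t: 36.1
tcp_pos: [0.4321, -0.2489, 0.1352]
tool_rot: [0.423, 0.572, 0.418, -0.564]
contact_force: [-0.5, -0.4, -0.1]
opening: 0.0765
```

Emit:
{"api": "carry_out", "payload": {
  "deltas": [
    {"twist":[0,0,1],"translation":[0,0.2,0],"jaw":0.9},
    {"twist":[0,0,1],"translation":[0,0.2,0],"jaw":0.9},
    {"twist":[0,0,0.8],"translation":[0,0,0],"jaw":0.9},
    {"twist":[0,0,0],"translation":[0,0,0],"jaw":0.9}
  ]
}}

```text
t: 36.6
tcp_pos: [0.4303, -0.2441, 0.1351]
tool_rot: [0.503, 0.503, 0.5, -0.494]
contact_force: [-0.1, -0.1, 0.1]
opening: 0.0765
```

```bash
python3 -c "
from h import *
st(); wr('w24')"
```

```text
t 36.6 tcp [ 0.4303 -0.2441  0.1351] yaw 0.35 x [ 0.012  0.006 -1.   ] F [-0.1 -0.1  0.1] open 0.0765 q [-0.02  0.38  0.57  2.05 -0.3   0.78  0.74]
```

View pics/w24.png

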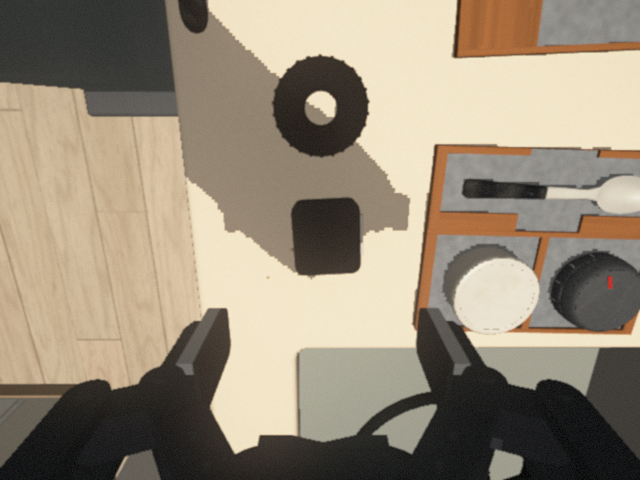

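Emit:
{"api": "carry_out", "payload": {
  "deltas": [
    {"twist":[-0.05,0.12,0.2],"translation":[0.3,-0.3,-3],"jaw":0.85},
    {"twist":[0,0,0],"translation":[0,0,-3],"jaw":0.82},
    {"twist":[0,0,0],"translation":[0,0,-2],"jaw":0.8},
    {"twist":[0,0,0],"translation":[0,0,0],"jaw":0.8}
  ]
}}

```text
t: 37.15
tcp_pos: [0.434, -0.2473, 0.0533]
tool_rot: [0.505, 0.495, 0.505, -0.495]
contact_force: [-0.3, 0.5, 0.9]
opening: 0.0682
```

```bash
python3 -c "
from h import *
st(); wr('w25')"
```

```text
t 37.15 tcp [ 0.434  -0.2473  0.0533] yaw 1.07 x [-0. -0. -1.] F [-0.3  0.5  0.9] open 0.0682 q [ 0.06  0.52  0.48  2.1  -0.41  0.62  0.84]
```

View pics/w25.png

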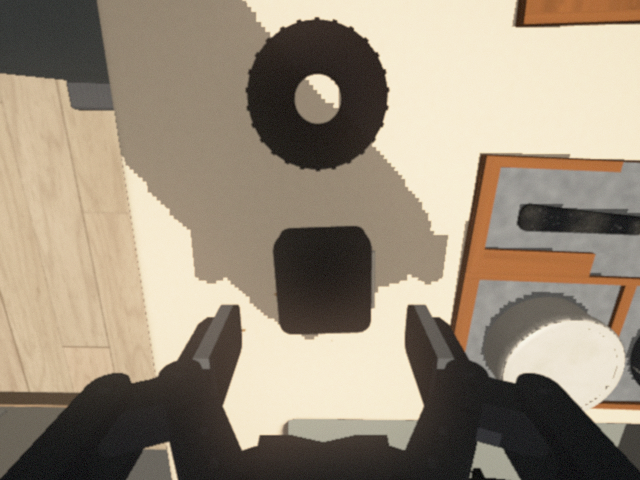

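Emit:
{"api": "carry_out", "payload": {
  "deltas": [
    {"twist":[0,0,0],"translation":[0,0,-1.8],"jaw":0.8},
    {"twist":[0,0,0],"translation":[-0.1,0,-1.3],"jaw":0.8},
    {"twist":[0,0,0],"translation":[0,0,0],"jaw":0.78}
  ]
}}

```text
t: 37.58
tcp_pos: [0.435, -0.2484, 0.0247]
tool_rot: [0.506, 0.496, 0.503, -0.495]
contact_force: [0.3, -0.4, -0.0]
opening: 0.0666
```

Emit:
{"api": "carry_out", "payload": {
  "deltas": [
    {"twist":[0,0,0],"translation":[-0.1,0.05,-0.9],"jaw":0.76},
    {"twist":[0,0,0],"translation":[0,0,-0.1],"jaw":0.76},
    {"twist":[0,0,0],"translation":[0,0,0],"jaw":0.6},
    {"twist":[0,0,0],"translation":[0,0,0],"jaw":0.2},
    {"twist":[0,0,0],"translation":[0,0,0],"jaw":0},
    {"twist":[0,0,0],"translation":[0,0,0],"jaw":0}
  ]
}}

```text
t: 38.33
tcp_pos: [0.4349, -0.2484, 0.0162]
tool_rot: [0.507, 0.497, 0.502, -0.495]
contact_force: [1.0, -0.5, -0.3]
opening: 0.0464
```

Emit:
{"api": "carry_out", "payload": {
  "deltas": [
    {"twist":[0,0,0],"translation":[0,0,1],"jaw":0},
    {"twist":[0,0,0],"translation":[0,0,2],"jaw":0},
    {"twist":[0,0,0],"translation":[0,0,3],"jaw":0},
    {"twist":[0,0,0],"translation":[0,0,2],"jaw":0}
  ]
}}

```text
t: 38.83
tcp_pos: [0.4337, -0.2482, 0.0989]
tool_rot: [0.505, 0.497, 0.502, -0.495]
contact_force: [0.2, -0.0, -1.0]
opening: 0.0463
```

```bash
python3 -c "
from h import *
st(); wr('w26')"
```

```text
t 38.83 tcp [ 0.4337 -0.2482  0.0989] yaw 0.91 x [ 0.004 -0.002 -1.   ] F [ 0.2 -0.  -1. ] open 0.0463 q [ 0.01  0.44  0.54  2.07 -0.35  0.71  0.79]
```

View pics/w26.png

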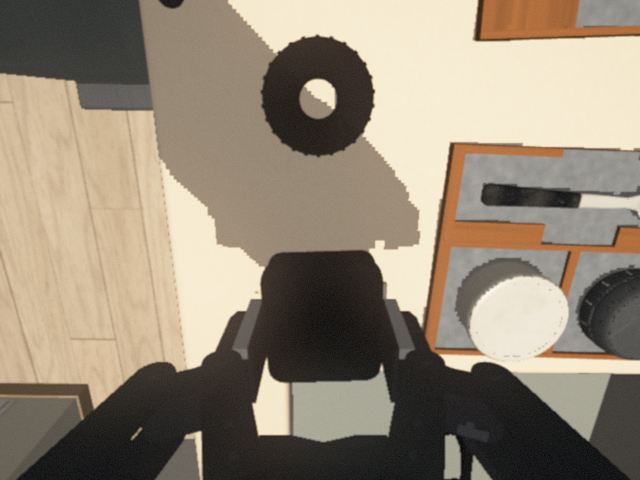

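Emit:
{"api": "carry_out", "payload": {
  "deltas": [
    {"twist":[0,0,0],"translation":[1,1,1],"jaw":0},
    {"twist":[0,0,0.1],"translation":[2,2,0],"jaw":0},
    {"twist":[0,0,0.1],"translation":[2,2,0],"jaw":0},
    {"twist":[0,0,0.1],"translation":[2,2,0],"jaw":0},
    {"twist":[0,0,0],"translation":[2,2,0],"jaw":0},
    {"twist":[0,0,0],"translation":[2,2,0],"jaw":0},
    {"twist":[0,0,0],"translation":[2,2,0],"jaw":0},
    {"twist":[0,0,0],"translation":[2,2,0],"jaw":0},
    {"twist":[0,0,0],"translation":[1.5,1.2,0],"jaw":0},
    {"twist":[0,0,0],"translation":[0,0,0],"jaw":0}
  ]
}}

```text
t: 40.12
tcp_pos: [0.6036, -0.0819, 0.1143]
tool_rot: [0.515, 0.49, 0.508, -0.487]
contact_force: [-0.1, -0.9, -0.3]
opening: 0.0462
```

```bash
python3 -c "
from h import *
st()"
```

```text
t 40.12 tcp [ 0.6036 -0.0819  0.1143] yaw 2.62 x [ 0.01  -0.003 -1.   ] F [-0.1 -0.9 -0.3] open 0.0462 q [-0.31  0.57  0.53  1.79 -0.36  0.87  0.43]
```

Emit:
{"api": "carry_out", "payload": {
  "deltas": [
    {"twist":[0,0,0],"translation":[0,0,-2],"jaw":0},
    {"twist":[0,0,0],"translation":[0,0,-3],"jaw":0},
    {"twist":[0,0,0],"translation":[-0.1,0,-2],"jaw":0},
    {"twist":[0,0,0],"translation":[0,0,0],"jaw":0}
  ]
}}

```text
t: 40.62
tcp_pos: [0.5994, -0.0874, 0.0435]
tool_rot: [0.514, 0.49, 0.506, -0.489]
contact_force: [-0.2, -0.0, -0.3]
opening: 0.0463
```

```bash
python3 -c "
from h import *
st(); wr('w27')"
```

```text
t 40.62 tcp [ 0.5994 -0.0874  0.0435] yaw 2.31 x [ 0.009 -0.006 -1.   ] F [-0.2 -0.  -0.3] open 0.0463 q [-0.27  0.66  0.47  1.85 -0.42  0.73  0.48]
```

View pics/w27.png

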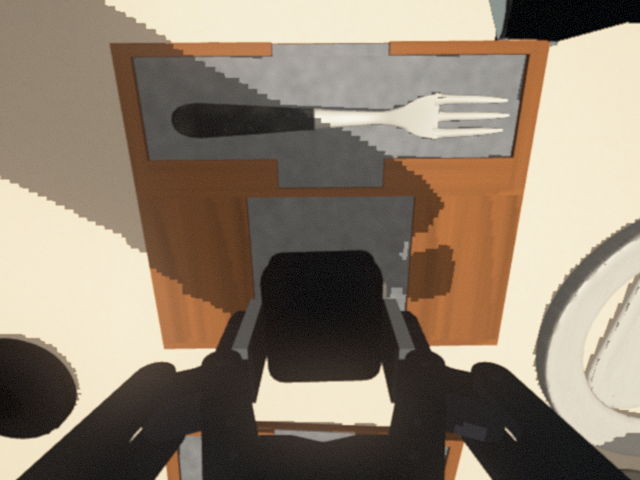

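Emit:
{"api": "carry_out", "payload": {
  "deltas": [
    {"twist":[0,0,0],"translation":[0.3,0.55,-0.8],"jaw":0},
    {"twist":[0,0,0],"translation":[0,0,-0.5],"jaw":0},
    {"twist":[0,0,0],"translation":[0,0,0],"jaw":0}
  ]
}}

```text
t: 41.05
tcp_pos: [0.6043, -0.0825, 0.0328]
tool_rot: [0.515, 0.491, 0.505, -0.489]
contact_force: [-0.1, 0.2, -1.0]
opening: 0.0463
```

Emit:
{"api": "carry_out", "payload": {
  "deltas": [
    {"twist":[0,0,0],"translation":[0,0,-0.8],"jaw":0},
    {"twist":[0,0,0],"translation":[0,0,0],"jaw":0}
  ]
}}

```text
t: 41.3
tcp_pos: [0.6046, -0.0824, 0.0246]
tool_rot: [0.515, 0.492, 0.505, -0.488]
contact_force: [-0.2, 0.7, -0.8]
opening: 0.0459
```

Emit:
{"api": "carry_out", "payload": {
  "deltas": [
    {"twist":[0,0,0],"translation":[0,0,-0.25],"jaw":0},
    {"twist":[0,0,0],"translation":[0,0,0],"jaw":0}
  ]
}}

```text
t: 41.55
tcp_pos: [0.6048, -0.0826, 0.0222]
tool_rot: [0.515, 0.492, 0.505, -0.488]
contact_force: [0.6, 0.2, -1.1]
opening: 0.046
```

Emit:
{"api": "carry_out", "payload": {
  "deltas": [
    {"twist":[0,0,0],"translation":[0,0,-0.05],"jaw":0.58},
    {"twist":[0,0,0],"translation":[0,0,0],"jaw":0.65},
    {"twist":[0,0,0],"translation":[0,0,0],"jaw":0.7},
    {"twist":[0,0,0],"translation":[0,0,0],"jaw":0.7},
    {"twist":[0,0,0],"translation":[0,0,1.5],"jaw":0.7},
    {"twist":[0,0,0],"translation":[0,0,3],"jaw":0.7},
    {"twist":[0,0,0],"translation":[0,0,4],"jaw":0.7},
    {"twist":[0,0,0],"translation":[0,0,3],"jaw":0.7}
  ]
}}

```text
t: 42.55
tcp_pos: [0.6032, -0.0828, 0.1407]
tool_rot: [0.514, 0.491, 0.505, -0.489]
contact_force: [1.7, -0.1, -0.1]
opening: 0.0598
```

Emit:
{"api": "carry_out", "payload": {
  "deltas": [
    {"twist":[0,0,0],"translation":[-2,2,1],"jaw":0.7},
    {"twist":[0,0,0],"translation":[-3,4,1],"jaw":0.7},
    {"twist":[0,0,0],"translation":[-3,4,1],"jaw":0.7},
    {"twist":[0,0,0],"translation":[-3,4,1],"jaw":0.7},
    {"twist":[0,0,0],"translation":[-3,4,0],"jaw":0.7},
    {"twist":[0,0,0],"translation":[-3,4,0],"jaw":0.7},
    {"twist":[0,0,0],"translation":[-2,4,0],"jaw":0.7},
    {"twist":[0,0,0],"translation":[0,4,0],"jaw":0.7},
    {"twist":[0,0,0],"translation":[0,4,0],"jaw":0.7},
    {"twist":[0,0,0],"translation":[0,4,0],"jaw":0.7},
    {"twist":[0,0,0],"translation":[0,0,0],"jaw":0.7}
  ]
}}

```text
t: 43.92
tcp_pos: [0.409, 0.306, 0.1966]
tool_rot: [0.515, 0.499, 0.502, -0.484]
contact_force: [0.0, -0.8, -0.0]
opening: 0.06
```

Run:
```python
from h import *; from bench import vision
st()
c=vision.capture("top"); np.save("top1.npy",c,allow_pickle=True)
im=c["pixels"][:,:,::-1]
cv2.imwrite("pics/end.png",im); cv2.imwrite("pics/endz.png",cv2.resize(im[140:290,280:480],None,fx=4,fy=4,interpolation=cv2.INTER_CUBIC))
```

```text
t 43.92 tcp [0.409  0.306  0.1966] yaw 1.98 x [ 0.027  0.002 -1.   ] F [ 0.  -0.8 -0. ] open 0.06 q [-1.17  0.3   0.52  1.95 -0.17  0.91 -0.53]
```

View pics/endz.png

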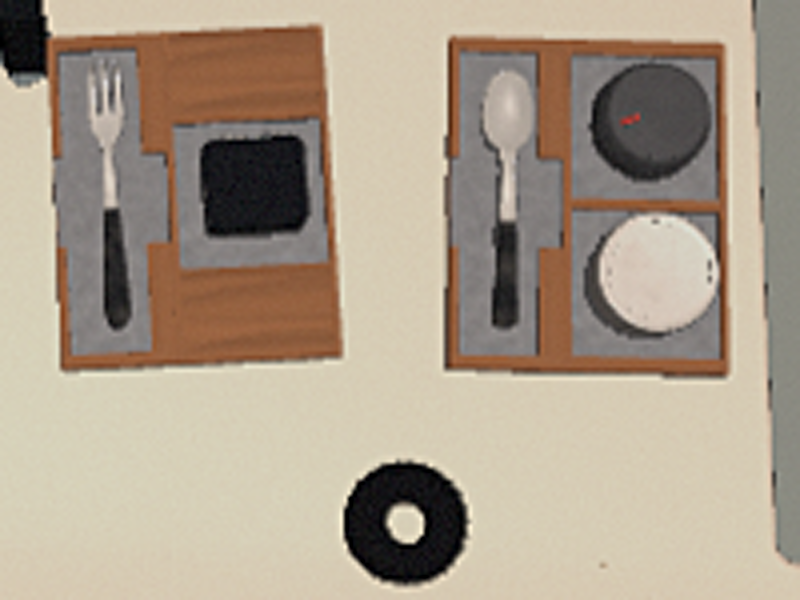

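Run:
```python
from h import *
c=np.load("top1.npy",allow_pickle=True).item(); W=cloud(c)
def p(x,y,h): return ray(c,280+(x+.5)/4-.5,140+(y+.5)/4-.5,h)[:2]
T={"tea":((.597,-.2583),-1.5),"cake":((.6023,-.0518),2.8)}
def loc(t,q):
    o,a=T[t]; a=np.radians(a); d=np.array(q)-o; return (np.array([np.cos(a)*d[0]+np.sin(a)*d[1],-np.sin(a)*d[0]+np.cos(a)*d[1]])*1000).round(1)
print("timer",loc("tea",p(652,121,.031)),"spice",loc("tea",p(658,272,.031)))
print("match",loc("cake",p(256,186,.027)))
for t,n,a,b in [("tea","spoon",(507,67),(503,328)),("cake","fork",(103,60),(118,331))]:
    A,B=p(*a,.012),p(*b,.012); d=A-B; print(n,loc(t,(A+B)/2),np.degrees(np.arctan2(d[1],d[0]))-T[t][1],np.linalg.norm(d))
for n,x,y,r in [("timer",.638,-.29,.022),("spice",.5555,-.287,.024),("match",.604,-.082,.019)]:
    m=(np.hypot(W[...,0]-x,W[...,1]-y)<r)&(W[...,2]>.015); Q=W[m]
    A=np.c_[Q[:,:2]-[x,y],np.ones(len(Q))]; s=np.linalg.lstsq(A,Q[:,2],rcond=None)[0]; print(n,len(Q),s.round(4))
```

```text
timer [ 39.3 -28.4] spice [-39.8 -30.7]
match [ -1.1 -31.6]
spoon [ 2.6 43.7] -0.8617329412761299 0.13971776178443826
fork [ 2.2 43.6] 0.23366703928751154 0.14494641437941477
timer 342 [-0.0005  0.0016  0.0316]
spice 424 [-0.0009 -0.0126  0.0314]
match 265 [ 0.0109 -0.0073  0.0273]
```

All five are within tolerance and flat, with tops at 31.6, 31.4 and 27.3 mm against the expected 31, 31 and 27. Handing in.

```bash
python3 -c "
from bench import manip
print(manip.finish_job())"
```

```text
the job is handed in; nothing more can be done
None
```

Both trays are made up and the job is handed in, at about 44 s on the robot's clock. No verdict came back. I moved the teaspoon, cake fork, timer, spice tin and match tin one at a time.

The last check was a top-camera picture. Positions are in each tray's own frame, and all are within the limits:

| Thing | Tray | Measured (x, y) | Nominal (x, y) | Angle to tray |
|---|---|---|---|---|
| Kitchen timer | tea | (39, −28) mm | (42, −30) mm | – |
| Spice tin | tea | (−40, −31) mm | (−42, −30) mm | – |
| Teaspoon | tea | (3, 44) mm | (0, 47) mm | under 1° |
| Match tin | cake | (−1, −32) mm | (0, −30) mm | – |
| Cake fork | cake | (2, 44) mm | (0, 47) mm | under 1° |

- **Flatness:** the tops of the tins and timer were at 31.6, 31.4 and 27.3 mm, which is right for lying on the recess floor. Their fitted tilt was 0.013 rad or less. I judged the spoon and fork flat by eye only.
- **Burner cap:** it was not approached closely, and force readings, taken at the end of each move, stayed under about 2 N.
- **Disagreement:** the gripper closed about 4–6 mm narrower than the stated width of the tins and timer (54 mm on the 60 mm timer, for example). All three lifted and set down without slipping.

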